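# Load the indexing turntable of the drilling jig

### The job

Press the red mushroom stop until it stays down, then work through the turntable's four nests, starting with the one at the brass pointer: lay the wooden blank that fits flat in the nest at the pointer (some blanks may be missing from the bench: leave their nests empty), then pull up the spring ring, swing the table counter-clockwise one notch and let the pin drop fully home before dealing with the next nest. In the last notch, three on from the first, load the fourth nest; then, with all the blanks in their own nests and the table locked, twist the mushroom clockwise so that it springs up again. Never have the table away from its first or last notch while the stop is up, put back any blank that gets knocked out, and leave the other things on the bench where they are.

Things in the scene. Friction and masses are not known exactly. Their poses are not given: they have to be found in the camera images.
- index_base: Fixed grey base plate of the turntable, 310 mm across. Origin on the turning axis, on the bench, z up; its -x side (towards the robot, within 20 degrees) has the brass pointer. On it a ring of steel blocks (top 26 mm above the bench) at 130 mm radius leaves four notches, at -60, 0, +60 and +120 degrees about its z from its +x.
- load_mark (a point): Tip of the fixed brass pointer on the base plate, 133 mm from the turning axis towards base -x: the loading place. The nest next to it is the one being loaded.
- turntable (a joint): Angle of the wooden turntable (224 mm across, top 42 mm above the bench), rad, counter-clockwise from above positive. Starts at 0 in the first notch; the next: 1.047, 2.094, 3.142 (last, its end). Round nest at the pointer in the first notch, square in the second, long in the third, small in the last. Turns easily (1 N at the ring) with the pin out; stays where left.
- plunger (a joint): Lift of the spring index pin, m: 0 = home in a notch, 0.016 = highest. It turns with the table, 130 mm from the axis. Pin 10 mm round, notches 13 mm wide, 10 mm deep: the table is free at a lift of 0.0105 or more. Spring: 3 N down at home, 7 N at the top. Let go between notches it rides on the blocks and drops into the next notch when turned over it.
- ring: Upright steel pull ring on the index pin: 36 mm outside, 20 mm hole, 8 mm thick. Origin at its centre, 80 mm above the bench when home, 130 mm from the axis (first at -60 degrees in the base frame). It lies in its own x-z plane (pinch along its y) and swivels freely about the vertical, so the hand need not turn as it goes round. Below it a 22 mm wide housing, top at 58 mm.
- nest_round (a point): Centre of the floor of the round nest on the turntable (floor 42 mm above the bench, 80 mm from the axis): a fence 8 mm high, 4 mm thick, 49 mm wide inside. x points away from the turning axis, z up. At the pointer in the first notch (turntable 0).
- nest_square (a point): The same for the square nest, 45 x 45 mm inside, sides along its x and y. At the pointer in the second notch.
- nest_long (a point): The same for the long nest, 33 mm along its x (away from the axis) by 61 mm along its y. At the pointer in the third notch.
- nest_small (a point): The same for the small round nest, 35 mm wide inside. At the pointer in the last notch.
- round_mid (a point): Centre of the round pine blank: upright cylinder 44 mm across, 34 mm high, about 40 g. z up. May be absent.
- square_mid (a point): Centre of the square pine blank, 40 x 40 mm, 34 mm high, about 40 g, sides along its x and y, z up. May be absent.
- long_mid (a point): Centre of the long pine blank, 28 mm along its x by 56 mm along its y, 34 mm high, about 40 g, z up. May be absent.
- small_mid (a point): Centre of the small round pine blank: upright cylinder 30 mm across, 34 mm high, about 20 g. z up. May be absent.
- round_blank: The round blank itself (see round_mid); origin at the centre of its underside.
- square_blank: The square blank itself; origin at the centre of its underside.
- long_blank: The long blank itself; origin at the centre of its underside.
- small_blank: The small round blank itself; origin at the centre of its underside.
- stop (a joint): How far the mushroom stop is pressed, m: 0 = up, at most 0.0095. Pressed past 0.008 it catches and stays at about 0.0075 when let go; pressing fully takes about 5 N.
- stop_head: Red mushroom head, 40 mm across, 16 mm high, on a fixed yellow box (84 x 84 mm, top 60 mm above the bench). Origin mid-head: 82 mm above the bench when up, its top 8 mm higher. When latched, grip and twist it clockwise from above by at least 0.55 rad (1.0 at most, about 0.02 N m), then let go: a spring lifts it and it slowly turns back by itself.
- glue: Bystander: white glue bottle, 56 mm across, 150 mm high. Origin under its centre.
- offcut: Bystander: flat pine strip 120 x 22 x 12 mm lying along its x. Origin under its centre.
- screwdriver: Bystander: screwdriver 190 mm long, lying along its x.
- sanding_block: Bystander: cork sanding block 100 x 60 x 35 mm. Origin under its centre.
- try_square: Bystander: try square, wooden stock 100 x 22 x 16 mm along its x, steel blade 150 mm along its y.
Things that resemble listed ones, but are neither listed nor needed, are in the scene too. Leave any green or pink look-alike of the round_blank alone.

How it is judged:
By the outcome, as a careful person would: the job done as asked, in the order asked, and still so for the second after the job is handed in, with the robot touching nothing.
Of round_blank, square_blank, long_blank, small_blank only 3 to 4 are there at a start; the rules pass over those that are not, and their reading is None.
At some moment in a run one of round_blank, square_blank, long_blank, small_blank may be knocked a few centimetres aside while the robot is not near it.
It also fails if it takes over 210 s, if anything falls off the work surface, if the arm or the gripper's body presses on something with over 40 N, if the wrist force passes 120 N, or if a joint passes its speed limit or range.

### The arm

A 6-joint arm with a two-finger parallel gripper is mounted at the origin on the work surface. World frame = base frame: x ahead of the robot, y to its left, z up, the work surface at z = 0. Lengths are in mm, angles in rad, forces in N, time in s.
With the tool pointing down it reaches from about 275 to 775 mm from the base axis. Payload 14.6 kg.
Tool frame: the origin (TCP) lies on the centre line of the jaws, within the pads' length; the fingertips stand 25 mm ahead of it and the grasp point (between the pads) lies 6 mm ahead of it; z points along the fingers, y is the line along which they close (so a half turn about z gives the same grasp; the last joint's range is limited). The gripper opens to 85 mm and grips with 20 to 120 N. Pads are 22 mm wide; open, the fingers measure 114 mm over their backs; the gripper's body (76 mm by 85 mm) begins 54 mm behind the grasp point. The pads swing forward as they close: fully open they stand 13 mm farther back than shut.
Start: joints at [-1.392, 0.263, -0.048, 1.259, 0, 1.415], TCP at [172.003, -496.028, 256.278] pointing down, gripper open.
Joint ranges: [-2.65, 2.65], [-0.89, 1.7], [-1.18, 1.37], [-2.13, 2.11], [-1.35, 1.29], [-3.14, 3.14]. Speed limits (rad/s): [1.89, 1.89, 2.57, 2.79, 3.14, 3.14].

### API

Orientations are given as a rotation vector (axis times angle).
In Python, from workcell import robot, camera, get_calibration, order gives the robot as it stands.
- The arm moves only by the shell command python3 -m inch 'ROWS' [OPENING]. ROWS is JSON, a list of rows, each an object with "linear": the shift along the tool's x, y, z in m, a list of three; "twist": the turn, a rotation vector about the tool's x, y, z in rad, a list of three. In form: [{"linear": [dx, dy, dz], "twist": [wx, wy, wz]}, ...]. A call has exactly 5 rows; each row is the pose to reach, as a shift and turn from the pose commanded when the call began, along the tool's axes at that moment; what a row does not reach only later rows make up. A row lasts 1/12 s, in which the tool goes at most 41.7 mm and 7.16 degrees, less where a joint would pass 70% of its speed; a pose out of reach is approached as far as the arm can. A call with a gripper value outside its range is refused whole. OPENING is the opening, from -1 (shut) to 1 (fully open), set as the call begins (- or left out, the last holds). The fingers move at their own pace and stop on an object; the grip force is fixed at half the most. Time passes only in rows, so rows that repeat a pose let the fingers close, or fill a call up. It gives the time, the measured TCP pose, the force and the opening at its end, in the units of the state.
- robot.observe(): the state, without advancing time (a new reading comes with each control period).
- camera(name): name is "side" or "top" or "wrist"; returns (picture, depth): 384x512x3 uint8, red, green, blue; 384x512 float32, mm along the optical axis (not along the pixel's ray), 0 where there is no reading.
- get_calibration(name): a dict with "intrinsics" (3x3 intrinsics, pixels), "world_from_camera" (4x4, takes a point from camera to world coordinates); the wrist camera has in their place "hand_eye" (4x4, takes a point from camera to tool coordinates, whose origin is the TCP and whose axes are the flange's). Camera axes: x right, y up, looking along -z (the intrinsics and any distortion apply to the point x, -y, -z); pixel columns grow to the right and rows downward; lengths in mm; the calibration is good to about 2 mm. The wrist camera is an equidistant fisheye: a pixel r from the principal point sees the ray r / f radians off the axis. A picture is of the moment at which its call begins: read the wrist's pose just before it. get_calibration takes no time and is no camera call.
- order.sign_off(): hands the job in, once; it reports no verdict.
The state is a dict: "time": time; "joints": joint angles; "qd": joint speeds; "tau": joint torques, N m; "tcp_pos": TCP position; "eef_rot": TCP orientation; "wrist_force": force on the tool from outside, world axes, zero at the start; "wrist_torque": the same for the moment, N m; "width": finger opening in mm.
Only numpy, scipy, OpenCV 4.12 (cv2) and the standard library are available. Lean on these libraries where they do the work, as an engineer would, in place of code of your own. Each camera call takes 0.05 s, during which the arm holds its last target. There are 200 camera calls.

## Working session

There is one attempt and no reset: what is moved stays moved. The work goes in short steps, Python scripts to look and compute and a shell command to move; the robot and the scene stay as the last step left them, time stands still between calls to the robot, and variables do not carry over. Pictures are saved under pics/ and viewed, on a budget of 14 in all, crops included, one or two more only if the job needs it, and the job is handed in when it is done.

```bash
mkdir -p pics; ls; cat > h.py <<'E'
import numpy as np, cv2
from workcell import robot, camera, get_calibration, order
from scipy.spatial.transform import Rotation as R
def world_pts(name):
    s=robot.observe(); im,d=camera(name); c=get_calibration(name)
    return im,d,c,s
def ray(c,u,v):
    K=np.array(c["intrinsics"]); T=np.array(c["world_from_camera"])
    x=(u-K[0,2])/K[0,0]; y=(v-K[1,2])/K[1,1]
    return T[:3,3], T[:3,:3]@np.array([x,-y,-1.0])
def on_plane(c,u,v,z):
    o,d=ray(c,u,v); return o+d*(z-o[2])/d[2]
E
python3 - <<'E'
from h import *
for n in ["top","side"]:
    im,d=camera(n); cv2.imwrite(f"pics/{n}0.png",cv2.resize(im[:,:,::-1],(800,600),interpolation=cv2.INTER_CUBIC)); np.save(n+"_d.npy",d); np.save(n+"_im.npy",im)
for n in ["top","side","wrist"]: print(n,get_calibration(n))
print(robot.observe())
E
```

```text
pics
top {'intrinsics': array([[418.06573651,   0.        , 255.53581796],
       [  0.        , 418.06573651, 191.71138029],
       [  0.        ,   0.        ,   1.        ]]), 'world_from_camera': array([[-2.49688005e-02,  9.81608407e-01, -1.89265671e-01,
         2.63332455e+02],
       [-9.99673803e-01, -2.34997209e-02,  1.00025122e-02,
         6.88606890e+01],
       [ 5.37085964e-03,  1.89453684e-01,  9.81874969e-01,
         1.24346098e+03],
       [ 0.00000000e+00,  0.00000000e+00,  0.00000000e+00,
         1.00000000e+00]])}
side {'intrinsics': array([[398.38537161,   0.        , 257.66337738],
       [  0.        , 398.38537161, 190.76570932],
       [  0.        ,   0.        ,   1.        ]]), 'world_from_camera': array([[ 9.72277442e-01,  1.36834416e-01, -1.89612550e-01,
         2.59915276e+02],
       [-2.33551259e-01,  5.28686658e-01, -8.16054059e-01,
        -1.06024378e+03],
       [-1.14186556e-02,  8.37715202e-01,  5.45987962e-01,
         8.16213984e+02],
       [ 0.00000000e+00,  0.00000000e+00,  0.00000000e+00,
         1.00000000e+00]])}
wrist {'intrinsics':
[... 467 characters left out ...]
.00000000e+00,
         1.00000000e+00]])}
{'time': 0.1, 'joints': array([-1.39229624e+00,  2.63509987e-01, -4.88510421e-02,  1.25936644e+00,
        1.45239740e-06,  1.41549388e+00]), 'qd': array([-0.00018381, -0.00167738,  0.00348175,  0.00102369, -0.00047769,
       -0.00072741]), 'tau': array([ 2.67458236e-03, -6.38577461e+01,  3.85065329e+01,  9.98414849e-03,
       -2.41625330e-04,  1.18481114e-05]), 'tcp_pos': array([ 171.96872625, -495.82723008,  255.86330077]), 'eef_rot': array([-3.09701981e+00, -5.21750189e-01,  1.46789318e-05]), 'wrist_force': array([ 0.48194778,  0.82285877, -0.32014134]), 'wrist_torque': array([ 0.00488234,  0.03997479, -0.00601828]), 'width': 84.95642359140975}
```

View pics/top0.png

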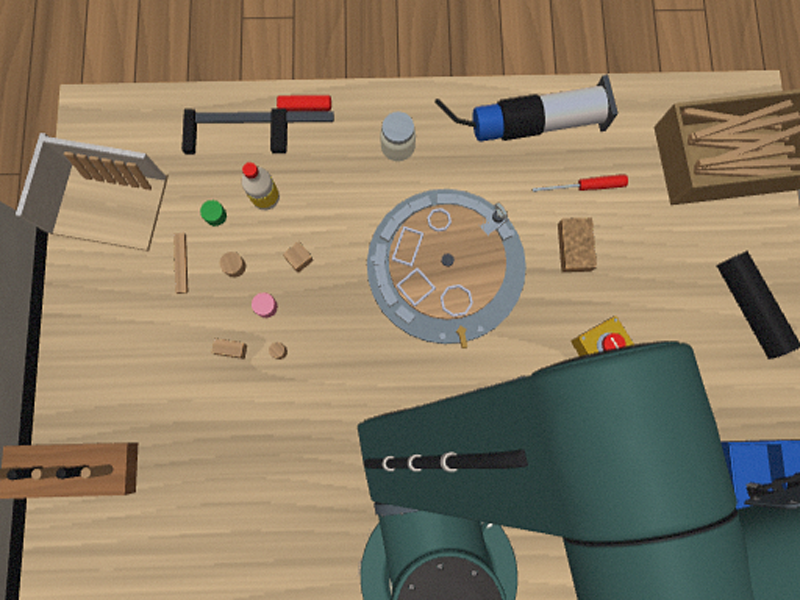

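View pics/side0.png

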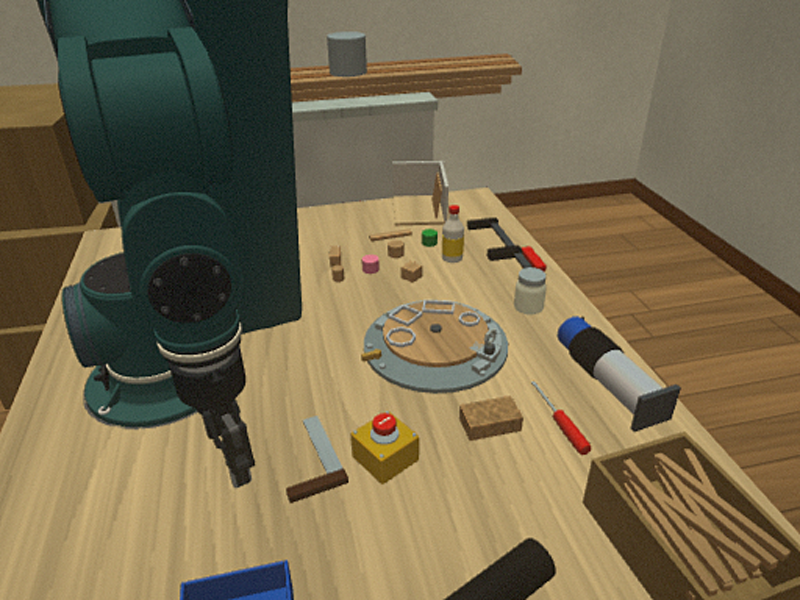

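The top view shows all four blanks: round (232,263), square (298,256), long (228,348) and small (277,350). The table axis is near (447,260), the ring (500,213), the pointer (463,335) and the stop (613,343). Next I'll measure these using depth.

```bash
cat >> h.py <<'E'
def cloud(name,im,d,c):
    v,u=np.mgrid[0:384,0:512]; K=np.array(c["intrinsics"]);T=np.array(c["world_from_camera"])
    P=np.stack([(u-K[0,2])/K[0,0]*d,-(v-K[1,2])/K[1,1]*d,-d],-1)
    return P@T[:3,:3].T+T[:3,3]
def blob(W,d,u,v,r,z0,z1):
    sl=np.s_[max(0,v-r):v+r,max(0,u-r):u+r]; w=W[sl]; m=((w[...,2]>z0)&(w[...,2]<z1)&(d[sl]>0)).astype(np.uint8)
    n,l,st,_=cv2.connectedComponentsWithStats(m); k=1+np.argmax(st[1:,4]); p=w[l==k]
    rc=cv2.minAreaRect(p[:,:2].astype(np.float32)); return len(p),p.mean(0),rc
E
python3 - <<'E'
from h import *
np.set_printoptions(precision=1,suppress=True)
im=np.load("top_im.npy");d=np.load("top_d.npy");c=get_calibration("top");W=cloud("top",im,d,c)
print("bench z",np.median(W[200:215,150:200,2]))
for n,u,v,z0,z1,r in [("round",148,168,26,42,16),("square",190,164,26,42,16),("long",146,223,26,42,16),("small",177,224,26,42,14),("stop",392,219,78,100,20),("ring",320,136,70,110,14),("glue",165,120,20,170,24),("cork",369,156,25,45,25),("green",136,136,20,45,14),("pink",168,195,20,45,14),("offcut",115,168,6,20,26)]:
    print(n,*[x for x in blob(W,d,u,v,r,z0,z1)])
for n,u,v,z in [("axis",447,260,42),("point",463,328,12),("ring",501,211,80),("nround",457,300,46),("nsq",417,286,46),("nlong",408,246,46),("nsm",439,218,46)]: print(n,on_plane(c,u*.64,v*.64,z))
m=(W[...,2]>36)&(W[...,2]<60)&(d>0); m[:, :235]=0; m[:,337:]=0; m[:110]=0;m[220:]=0
print(cv2.minEnclosingCircle(W[m][:,:2].astype(np.float32)), cv2.fitEllipse(cv2.convexHull(W[m][:,:2].astype(np.float32))))
hsv=cv2.cvtColor(im,cv2.COLOR_RGB2HSV); b=np.zeros((384,512),bool); b[200:228,285:305]=1
mm=b&(hsv[...,0]<28)&(hsv[...,0]>12)&(hsv[...,1]>120); print("ptr",mm.sum(),W[mm][:, :3].mean(0), W[mm][W[mm][:,0].argmax()])
E
```

```text
bench z -0.9131623506791584
round 171 [576.9 376.3  32.7] ((577.6746826171875, 376.1595153808594), (43.48179626464844, 41.755409240722656), 44.11859893798828)
square 177 [588.7 250.6  32.5] ((589.1319580078125, 250.84744262695312), (42.095672607421875, 39.71903991699219), 39.61233139038086)
long 182 [414.2 378.3  32.6] ((414.4206237792969, 379.2160949707031), (55.53138732910156, 27.916576385498047), 81.29439544677734)
small 84 [408.2 287.8  32.7] ((408.269775390625, 288.3086242675781), (27.0506591796875, 26.742830276489258), 87.87483978271484)
stop 124 [ 402.5 -321.    88.3] ((403.8909606933594, -321.8943176269531), (26.691843032836914, 38.62685012817383), 9.440203666687012)
ring 49 [ 651.1 -135.5   86.7] ((651.3658447265625, -136.0067901611328), (32.22032928466797, 8.531862258911133), 29.321645736694336)
glue 479 [706.7 312.5  94. ] ((712.9434814453125, 316.48931884765625), (48.6689453125, 55.31746292114258), 19.583614349365234)
cork 669 [ 599.5 -289.1   33.8] ((601.1790161132812, -289.6292724609375), (101.42340087890625, 61.05852127075195), 0.45985016226768494)
green 176 [680.7 415.6  32.2] ((682.0606079101562, 416.4823913574219), (41.337589263916016, 42.42290496826172), 20.039609909057617)
pink 182 [495.4 313.8  32.5] ((496.58251953125, 314.8683776855469), (42.72929000854492, 41.5118408203125), 43.72368621826172)
offcut 284 [584.9 480.5  10.7] ((585.7675170898438, 481.0518798828125), (120.35322570800781, 23.765790939331055), 4.6624321937561035)
axis [569.1 -35.8  42. ]
point [442.6 -63.7  12. ]
ring [ 651.1 -136.8   80. ]
nround [490.7 -51.1  46. ]
nsq [519.2  22.8  46. ]
nlong [597.2  37.5  46. ]
nsm [651.2 -23.3  46. ]
((580.073486328125, -49.700592041015625), 128.87161254882812) ((574.6943359375, -41.873817443847656), (219.4256134033203, 244.63502502441406), 37.72840118408203)
ptr 54 [426.7 -59.3  24.9] [464.4 -69.5  41.4]
```

```bash
cat >> h.py <<'E'
def rows(x,y,z,psi_deg,verbose=True):
    "tool-frame shift (m) and twist (rad) from the present measured pose to a tool-down pose"
    s=robot.observe(); A=R.from_rotvec(s["eef_rot"]); p=np.radians(psi_deg)
    B=R.from_matrix(np.array([[np.cos(p),np.sin(p),0],[np.sin(p),-np.cos(p),0],[0,0,-1]]).T)
    print("lin",np.round(A.inv().apply(np.array([x,y,z])-s["tcp_pos"])/1000,4),"tw",np.round((A.inv()*B).as_rotvec(),3),"at",np.round(s["tcp_pos"],1),"t",round(s["time"],1),"w",round(s["width"],1),"F",np.round(s["wrist_force"],1))
def wlook(fn=None):
    s=robot.observe(); im,d=camera("wrist"); c=get_calibration("wrist")
    if fn: cv2.imwrite(fn,im[:,:,::-1])
    return im,d,c,s
def wplane(c,s,u,v,z):
    K=np.array(c["intrinsics"]);H=np.array(c["hand_eye"]);A=R.from_rotvec(s["eef_rot"])
    a=np.array([u-K[0,2],v-K[1,2]]);r=np.hypot(*a);t=r/K[0,0];k=np.sin(t)/max(r,1e-9)
    dc=np.array([a[0]*k,-a[1]*k,-np.cos(t)]); o=A.apply(H[:3,3])+s["tcp_pos"]; dd=A.apply(H[:3,:3]@dc)
    return o+dd*(z-o[2])/dd[2]
def wpix(c,s,P):
    K=np.array(c["intrinsics"]);H=np.array(c["hand_eye"]);A=R.from_rotvec(s["eef_rot"])
    q=H[:3,:3].T@(A.inv().apply(np.array(P,float)-s["tcp_pos"])-H[:3,3]); q=np.array([q[0],-q[1],-q[2]])
    r=np.hypot(q[0],q[1]);t=np.arctan2(r,q[2]); return K[:2,2]+K[0,0]*t*q[:2]/r
def red(im):
    h=cv2.cvtColor(im,cv2.COLOR_RGB2HSV); return (((h[...,0]<8)|(h[...,0]>172))&(h[...,1]>150)&(h[...,2]>70)).astype(np.uint8)
E
python3 - <<'E'
from h import *
im=np.load("side_im.npy"); c=get_calibration("side"); m=red(im); m[:255]=0; m[300:]=0; m[:,:230]=0; m[:,265:]=0
v,u=np.nonzero(m); print(u.min(),u.max(),v.min(),v.max(),on_plane(c,(u.min()+u.max())/2,(v.min()+v.max())/2,83))
E
python3 -m inch '[{"linear":[0,0,0],"twist":[0,0,-0.12]},{"linear":[0,0,0],"twist":[0,0,-0.24]},{"linear":[0,0,0],"twist":[0,0,-0.36]},{"linear":[0,0,0],"twist":[0,0,-0.48]},{"linear":[0,0,0],"twist":[0,0,-0.6]}]' -1
python3 -m inch '[{"linear":[0,0,0],"twist":[0,0,-0.12]},{"linear":[0,0,0],"twist":[0,0,-0.24]},{"linear":[0,0,0],"twist":[0,0,-0.36]},{"linear":[0,0,0],"twist":[0,0,-0.48]},{"linear":[0,0,0],"twist":[0,0,-0.6]}]'
python3 -c "
from h import *
rows(403,-321,180,90)"
```

```text
239 252 265 278 [ 395.40332175 -326.3749104    83.        ]
time: 0.52
tcp_pos: [172.0, -495.9, 256.0]
eef_rot: [-2.801, -1.422, -0.0]
wrist_force: [-0.4, 0.4, -0.3]
width: 25.5
time: 0.93
tcp_pos: [172.0, -495.9, 256.0]
eef_rot: [-2.255, -2.186, -0.001]
wrist_force: [0.4, 0.2, -0.5]
width: -0.2
lin [0.1819 0.2255 0.0761] tw [-0.    -0.001 -0.031] at [ 172.  -495.9  256. ] t 0.9 w -0.2 F [ 0.4  0.2 -0.5]
```

```bash

python3 -m inch '[{"linear":[0.034,0.042,0.011],"twist":[0,0,-0.03]},{"linear":[0.068,0.084,0.022],"twist":[0,0,-0.03]},{"linear":[0.102,0.126,0.033],"twist":[0,0,-0.03]},{"linear":[0.136,0.168,0.044],"twist":[0,0,-0.03]},{"linear":[0.17,0.21,0.055],"twist":[0,0,-0.03]}]'
python3 -m inch '[{"linear":[0.006,0.008,0],"twist":[0,0,0]},{"linear":[0.006,0.008,0],"twist":[0,0,0]},{"linear":[0.006,0.008,0],"twist":[0,0,0]},{"linear":[0.006,0.008,0],"twist":[0,0,0]},{"linear":[0.006,0.008,0],"twist":[0,0,0]}]'
python3 - <<'E'
from h import *
im,d,c,s=wlook("pics/w1.png"); m=red(im); n,l,st,ce=cv2.connectedComponentsWithStats(m)
for k in range(1,n):
    if st[k,4]>200: print(st[k],ce[k],wplane(c,s,*ce[k],86))
print(s["tcp_pos"])
rows(399,-323,112,90)
E
```

```text
time: 1.35
tcp_pos: [336.4, -372.0, 214.2]
eef_rot: [-2.23, -2.213, -0.0]
wrist_force: [0.5, -1.4, 0.3]
width: -0.3
time: 1.77
tcp_pos: [342.6, -368.4, 214.9]
eef_rot: [2.231, 2.212, -0.0]
wrist_force: [0.1, 0.0, -0.7]
width: 0.0
[ 299  117   45   46 1431] [320.9419986  139.10831586] [ 395.66164107 -321.56736515   86.        ]
[ 342.59053317 -368.43589185  214.86139513]
lin [0.0459 0.056  0.1028] tw [ 0.     0.    -0.009] at [ 342.6 -368.4  214.8] t 1.8 w 0.3 F [ 0.4  0.  -1. ]
```

View pics/w1.png

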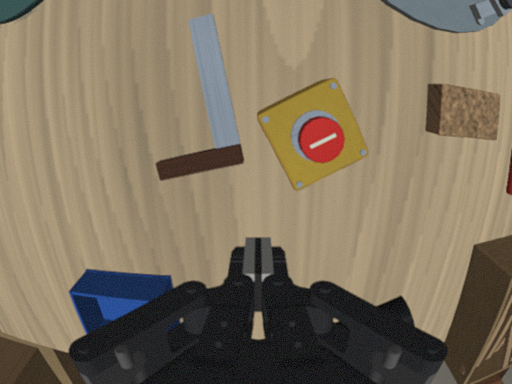

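```bash

python3 -m inch '[{"linear":[0.023,0.026,0.03],"twist":[0,0,-0.009]},{"linear":[0.0464,0.053,0.06],"twist":[0,0,-0.009]},{"linear":[0.0464,0.053,0.08],"twist":[0,0,-0.009]},{"linear":[0.0464,0.053,0.08],"twist":[0,0,-0.009]},{"linear":[0.0464,0.053,0.08],"twist":[0,0,-0.009]}]'
python3 -c "
from h import *
rows(395.6,-322,106,90)"
```

```text
time: 2.23
tcp_pos: [396.0, -321.6, 134.5]
eef_rot: [-2.218, -2.222, 0.0]
wrist_force: [-0.3, -0.1, -0.2]
width: -0.0
lin [-0.0004 -0.0003  0.0285] tw [-0.002 -0.001  0.002] at [ 396.  -321.6  134.5] t 2.2 w -0.0 F [-0.3 -0.1 -0.2]
```

```bash

python3 -m inch '[{"linear":[0,0,0.007],"twist":[0,0,0]},{"linear":[0,0,0.014],"twist":[0,0,0]},{"linear":[0,0,0.02],"twist":[0,0,0]},{"linear":[0,0,0.023],"twist":[0,0,0]},{"linear":[0,0,0.026],"twist":[0,0,0]}]'
python3 -m inch '[{"linear":[0,0,0.001],"twist":[0,0,0]},{"linear":[0,0,0.002],"twist":[0,0,0]},{"linear":[0,0,0.003],"twist":[0,0,0]},{"linear":[0,0,0.003],"twist":[0,0,0]},{"linear":[0,0,0.003],"twist":[0,0,0]}]'
```

```text
time: 2.65
tcp_pos: [396.6, -322.3, 108.8]
eef_rot: [2.219, 2.222, -0.001]
wrist_force: [-0.7, -1.7, 3.4]
width: -0.1
time: 3.07
tcp_pos: [396.7, -321.8, 105.9]
eef_rot: [2.219, 2.223, -0.0]
wrist_force: [-1.2, -3.2, 4.0]
width: -0.6
```

```bash

python3 -m inch '[{"linear":[0,0,0.001],"twist":[0,0,0]},{"linear":[0,0,0.002],"twist":[0,0,0]},{"linear":[0,0,0.0025],"twist":[0,0,0]},{"linear":[0,0,0.0025],"twist":[0,0,0]},{"linear":[0,0,0.0025],"twist":[0,0,0]}]'
```

```text
time: 3.48
tcp_pos: [397.2, -322.1, 104.9]
eef_rot: [2.217, 2.222, -0.001]
wrist_force: [-6.1, 1.7, 29.7]
width: 0.3
```

```bash

python3 -m inch '[{"linear":[0,0,-0.03],"twist":[0,0,0]},{"linear":[0,0,-0.07],"twist":[0,0,0]},{"linear":[0.02,0,-0.1],"twist":[0,0,0]},{"linear":[0.06,0.01,-0.1],"twist":[0,0,0]},{"linear":[0.1,0.02,-0.1],"twist":[0,0,0]}]' 1
for i in 1 2; do python3 -m inch '[{"linear":[0.04,0.01,0],"twist":[0,0,0]},{"linear":[0.08,0.02,0],"twist":[0,0,0]},{"linear":[0.12,0.03,0],"twist":[0,0,0]},{"linear":[0.16,0.04,0],"twist":[0,0,0]},{"linear":[0.2,0.05,0],"twist":[0,0,0]}]'; done
python3 - <<'E'
from h import *
rows(577,340,180,90)
im,d=camera("top");c=get_calibration("top");W=cloud("top",im,d,c)
print(blob(W,d,392,219,22,70,110))
E
```

```text
time: 3.9
tcp_pos: [416.9, -221.1, 204.5]
eef_rot: [2.22, 2.22, 0.002]
wrist_force: [0.0, 0.1, -0.5]
width: 60.8
time: 4.32
tcp_pos: [465.7, -18.9, 203.1]
eef_rot: [-2.218, -2.223, -0.001]
wrist_force: [1.7, -1.3, 0.0]
width: 85.4
time: 4.73
tcp_pos: [515.1, 181.2, 203.0]
eef_rot: [-2.218, -2.223, 0.0]
wrist_force: [0.7, -1.3, 0.4]
width: 85.4
lin [0.1586 0.0623 0.023 ] tw [-0.001 -0.001  0.003] at [515.1 181.2 203. ] t 4.7 w 85.4 F [ 0.7 -1.3  0.4]
(168, array([ 397.4664913 , -322.06902568,   81.62140663]), ((398.161865234375, -323.055419921875), (37.91434860229492, 38.54619216918945), 65.8070297241211))
```

```bash

python3 -m inch '[{"linear":[0.04,0.016,0],"twist":[0,0,0]},{"linear":[0.08,0.032,0.01],"twist":[0,0,0]},{"linear":[0.12,0.048,0.023],"twist":[0,0,0]},{"linear":[0.158,0.062,0.023],"twist":[0,0,0]},{"linear":[0.158,0.062,0.023],"twist":[0,0,0]}]'
python3 -m inch '[{"linear":[0,0,0],"twist":[0,0,0]},{"linear":[0,0,0],"twist":[0,0,0]},{"linear":[0,0,0],"twist":[0,0,0]},{"linear":[0,0,0],"twist":[0,0,0]},{"linear":[0,0,0],"twist":[0,0,0]}]'
python3 - <<'E'
from h import *
im,d,c,s=wlook("pics/w2.png")
print(s["tcp_pos"], d[150,256], wpix(c,s,[577,376,34]),wpix(c,s,[577,376,0]))
np.savez("w2.npz",im=im,d=d)
E
```

```text
time: 5.2
tcp_pos: [577.5, 341.9, 177.8]
eef_rot: [-2.214, -2.226, 0.002]
wrist_force: [0.2, 1.0, 0.7]
width: 85.4
time: 5.62
tcp_pos: [577.3, 335.7, 180.8]
eef_rot: [2.22, 2.222, 0.001]
wrist_force: [-0.7, -0.0, 0.2]
width: 85.6
[577.26972131 335.71531219 180.83832482] 266.70532 [258.45502641 143.11261576] [258.41654384 137.59392891]
```

View pics/w2.png

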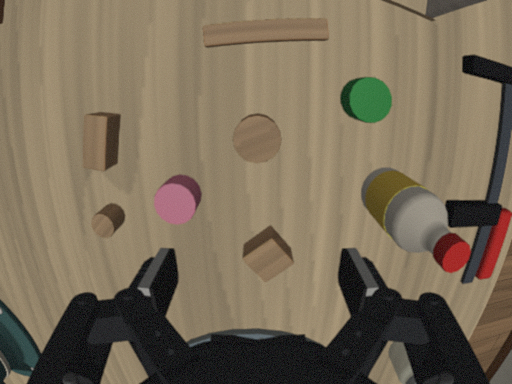

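```bash
cat >> h.py <<'E'
def wcloud(d,c,s):
    "world points of every wrist pixel (depth along the optical axis)"
    K=np.array(c["intrinsics"]);H=np.array(c["hand_eye"]);A=R.from_rotvec(s["eef_rot"])
    v,u=np.mgrid[0:384,0:512].astype(float); a=u-K[0,2];b=v-K[1,2];r=np.hypot(a,b)+1e-9;t=np.tan(r/K[0,0])/r
    P=np.stack([a*t*d,-b*t*d,-d],-1); return A.apply((P@H[:3,:3].T+H[:3,3]).reshape(-1,3)).reshape(384,512,3)+s["tcp_pos"]
E
python3 - <<'E'
from h import *
z=np.load("w2.npz");im,d=z["im"],z["d"];c=get_calibration("wrist");s=robot.observe()
W=wcloud(d,c,s); print("bench",np.median(W[80:100,200:300,2]))
for n,u,v in [("round",257,137),("square",266,250),("long",95,135),("small",104,225)]:
    print(n,wplane(c,s,u,v,34),*blob(W,d,u,v,34,26,42))
E
```

```text
bench 0.4669357633202509
round [575.80266558 381.74313539  34.        ] 1792 [575.59550897 380.23633077  34.34864094] ((575.8147583007812, 379.8935241699219), (42.822357177734375, 42.730770111083984), 79.3587417602539)
square [584.99835439 266.95032376  34.        ] 1369 [586.70491812 256.22679043  33.6887978 ] ((587.1683349609375, 254.1477813720703), (40.527854919433594, 41.023948669433594), 39.33391571044922)
long [415.1718391  389.21501842  34.        ] 1405 [415.18746781 382.84781564  33.88188035] ((413.3411865234375, 381.8291931152344), (56.076839447021484, 29.22613525390625), 79.57891845703125)
small [409.39499279 291.56840581  34.        ] 537 [408.84066633 292.59591858  33.52118435] ((407.00604248046875, 291.2865905761719), (29.36802101135254, 29.367122650146484), 41.04130935668945)
```

```bash

python3 -m inch '[{"linear":[0.02,-0.0016,0],"twist":[0,0,0]},{"linear":[0.0443,-0.0016,0.02],"twist":[0,0,0]},{"linear":[0.0443,-0.0016,0.05],"twist":[0,0,0]},{"linear":[0.0443,-0.0016,0.08],"twist":[0,0,0]},{"linear":[0.0443,-0.0016,0.1],"twist":[0,0,0]}]'
python3 -m inch '[{"linear":[0,0,0.015],"twist":[0,0,0]},{"linear":[0,0,0.03],"twist":[0,0,0]},{"linear":[0,0,0.046],"twist":[0,0,0]},{"linear":[0,0,0.046],"twist":[0,0,0]},{"linear":[0,0,0.046],"twist":[0,0,0]}]'
python3 -m inch '[{"linear":[0,0,0],"twist":[0,0,0]},{"linear":[0,0,0],"twist":[0,0,0]},{"linear":[0,0,0],"twist":[0,0,0]},{"linear":[0,0,0],"twist":[0,0,0]},{"linear":[0,0,0],"twist":[0,0,0]}]' -1
python3 -m inch '[{"linear":[0,0,-0.03],"twist":[0,0,0]},{"linear":[0,0,-0.07],"twist":[0,0,0]},{"linear":[0,0,-0.11],"twist":[0,0,0]},{"linear":[0,0,-0.11],"twist":[0,0,0]},{"linear":[0,0,-0.11],"twist":[0,0,0]}]'
python3 -c "
from h import *
rows(490,-51,190,100.5)"
```

```text
time: 6.08
tcp_pos: [574.8, 380.5, 77.9]
eef_rot: [-2.219, -2.223, 0.003]
wrist_force: [-0.4, -0.8, -0.5]
width: 85.0
time: 6.5
tcp_pos: [575.4, 380.5, 34.2]
eef_rot: [-2.219, -2.223, 0.002]
wrist_force: [-0.2, 0.2, 0.1]
width: 85.5
time: 6.92
tcp_pos: [576.1, 381.3, 35.5]
eef_rot: [2.219, 2.223, 0.002]
wrist_force: [-1.9, -1.2, 8.7]
width: 42.2
time: 7.33
tcp_pos: [576.8, 381.7, 147.1]
eef_rot: [2.218, 2.223, 0.007]
wrist_force: [0.9, 0.2, -0.4]
width: 41.9
lin [-0.4324 -0.0875 -0.0442] tw [ 0.005 -0.002 -0.181] at [576.8 381.7 147.1] t 7.3 w 41.9 F [ 0.9  0.2 -0.4]
```

```bash

for i in 1 2; do python3 -m inch '[{"linear":[-0.035,-0.006,-0.005],"twist":[0,0,0]},{"linear":[-0.07,-0.012,-0.01],"twist":[0,0,0]},{"linear":[-0.105,-0.02,-0.015],"twist":[0,0,0]},{"linear":[-0.14,-0.03,-0.02],"twist":[0,0,0]},{"linear":[-0.18,-0.035,-0.02],"twist":[0,0,0]}]'; done
python3 -m inch '[{"linear":[0,0,0],"twist":[0,0,-0.06]},{"linear":[0,0,0],"twist":[0,0,-0.12]},{"linear":[0,0,0],"twist":[0,0,-0.181]},{"linear":[0,0,0],"twist":[0,0,-0.181]},{"linear":[0,0,0],"twist":[0,0,-0.181]}]'
python3 - <<'E'
from h import *
rows(490,-51,190,100.5)
im,d,c,s=wlook("pics/w3.png"); np.savez("w3.npz",im=im,d=d,p=s["tcp_pos"],r=s["eef_rot"])
print(wpix(c,s,[490,-51,42]),wpix(c,s,s["tcp_pos"]))
E
```

```text
time: 7.75
tcp_pos: [539.6, 200.1, 164.0]
eef_rot: [-2.218, -2.224, 0.001]
wrist_force: [0.8, -1.0, -0.6]
width: 42.4
time: 8.17
tcp_pos: [504.9, 20.0, 184.2]
eef_rot: [-2.218, -2.224, 0.0]
wrist_force: [2.4, -0.3, 0.7]
width: 42.0
time: 8.58
tcp_pos: [506.0, 21.0, 183.6]
eef_rot: [-2.011, -2.412, 0.001]
wrist_force: [-0.3, 0.0, -0.2]
width: 42.1
lin [-0.068  -0.0287 -0.0064] tw [-0.001 -0.    -0.002] at [506.   21.  183.6] t 8.6 w 42.1 F [-0.3  0.  -0.2]
[230.20612484 251.74474361] [258.80087678 278.86153899]
```

View pics/w3.png

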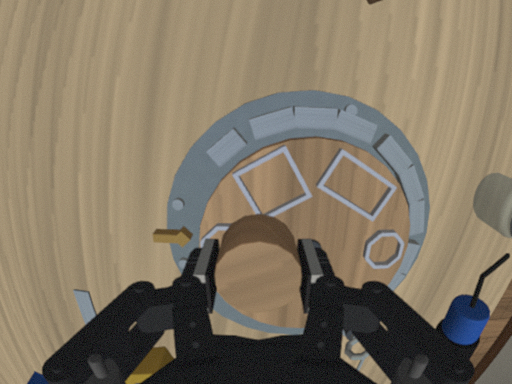

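```bash
cat >> h.py <<'E'
def nests(im,c,s,roi,z=46):
    hsv=cv2.cvtColor(im,cv2.COLOR_RGB2HSV); g=((hsv[...,1]<60)&(hsv[...,2]>150)).astype(np.uint8)
    k=np.zeros_like(g); u0,v0,u1,v1=roi; k[v0:v1,u0:u1]=1; g&=k
    out=[]; cs,h=cv2.findContours(g,cv2.RETR_CCOMP,cv2.CHAIN_APPROX_NONE)
    for i,q in enumerate(cs):
        if h[0][i][3]>=0 and cv2.contourArea(q)>250:
            w=np.array([wplane(c,s,*p[0],z) for p in q]); rc=cv2.minAreaRect(w[:,:2].astype(np.float32))
            out.append((q.mean((0,1)),rc))
    return out
E
python3 - <<'E'
from h import *
z=np.load("w3.npz");im=z["im"];c=get_calibration("wrist");s=dict(tcp_pos=z["p"],eef_rot=z["r"])
for q in nests(im,c,s,(160,90,440,330)): print(q)
for u,v in [(273,182),(358,185),(384,250)]: print(im[v,u],wplane(c,s,u,v,46))
W=wcloud(z["d"],c,s); b=W[240:300,225:295]; print("held top",np.median(b[...,2]))
m=(W[...,2]>s["tcp_pos"][2]-20)&(W[...,2]<s["tcp_pos"][2]+8); m[:200]=0
hs=cv2.cvtColor(im,cv2.COLOR_RGB2HSV); m&=(hs[...,1]>70)&(hs[...,2]>90)
n,l,st,_=cv2.connectedComponentsWithStats(m.astype(np.uint8)); k=1+np.argmax(st[1:,4]); P=W[l==k]
A=R.from_rotvec(s["eef_rot"]); T=A.inv().apply(P-s["tcp_pos"]); print(st[k],T.min(0),T.max(0),np.median(T,0)); print([ (zz,T[abs(T[:,2]-zz)<2].min(0)[:2],T[abs(T[:,2]-zz)<2].max(0)[:2]) for zz in (-2,0,2,6) if (abs(T[:,2]-zz)<2).sum()>5])
E
```

```text
(array([384.63333333, 250.04444444]), ((650.0188598632812, -22.134017944335938), (37.06962585449219, 37.59613800048828), 56.81740951538086))
(array([357.08024691, 185.67901235]), ((597.868896484375, 40.17970657348633), (35.477783203125, 64.04005432128906), 69.74671173095703))
[156 130 103] [517.41947787  29.90190097  46.        ]
[153 129  99] [596.72749792  41.85009528  46.        ]
[152 127  98] [648.43966582 -21.5269781   46.        ]
held top 182.3498659152144
[ 215  224   87   89 5439] [-23.39319588 -21.63362054  -0.90525586] [20.80460484 20.77157021 19.82960789] [ 2.63117225 -0.86201391  1.23171878]
[(-2, array([-19.46271094, -19.33748809]), array([19.46842974, 19.68897651])), (0, array([-23.39319588, -21.63362054]), array([20.47334263, 20.60972431])), (2, array([-23.39319588, -21.63362054]), array([20.59448343, 20.77157021])), (6, array([ 10.3991359 , -17.18939827]), array([20.67426304, 16.87266861]))]
```

```bash

python3 -m inch '[{"linear":[-0.03,-0.013,0],"twist":[0,0,0]},{"linear":[-0.067,-0.027,0.01],"twist":[0,0,0]},{"linear":[-0.067,-0.027,0.04],"twist":[0,0,0]},{"linear":[-0.067,-0.027,0.07],"twist":[0,0,0]},{"linear":[-0.067,-0.027,0.08],"twist":[0,0,0]}]'
python3 -m inch '[{"linear":[0,0,0],"twist":[0,0,0]},{"linear":[0,0,0],"twist":[0,0,0]},{"linear":[0,0,0],"twist":[0,0,0]},{"linear":[0,0,0],"twist":[0,0,0]},{"linear":[0,0,0],"twist":[0,0,0]}]'
python3 - <<'E'
from h import *
rows(491,-49.2,79,100.2)
im,d,c,s=wlook("pics/w4.png"); cv2.imwrite("pics/w4c.png",cv2.resize(im[190:,120:400,::-1],None,fx=2.5,fy=2.5))
E
```

```text
time: 9.05
tcp_pos: [490.3, -49.9, 100.9]
eef_rot: [-2.01, -2.409, 0.003]
wrist_force: [-0.8, -0.0, -1.3]
width: 42.3
time: 9.47
tcp_pos: [492.6, -49.8, 105.1]
eef_rot: [2.008, 2.414, 0.001]
wrist_force: [-0.5, -0.1, -0.7]
width: 42.1
lin [ 0.0009 -0.0015  0.0261] tw [0.001 0.001 0.005] at [492.6 -49.8 105.1] t 9.5 w 42.1 F [-0.5 -0.1 -0.7]
```

View pics/w4c.png

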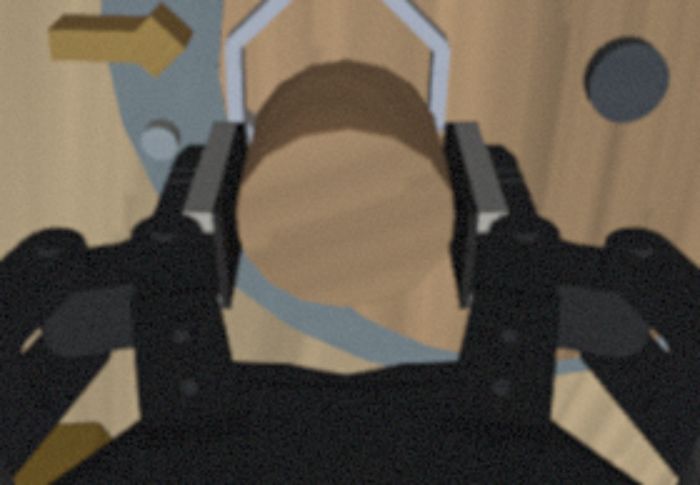

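```bash

python3 -m inch '[{"linear":[0.001,-0.0015,0.005],"twist":[0,0,0]},{"linear":[0.001,-0.0015,0.01],"twist":[0,0,0]},{"linear":[0.001,-0.0015,0.015],"twist":[0,0,0]},{"linear":[0.001,-0.0015,0.02],"twist":[0,0,0]},{"linear":[0.001,-0.0015,0.024],"twist":[0,0,0]}]'
python3 -m inch '[{"linear":[0,0,0.001],"twist":[0,0,0]},{"linear":[0,0,0.002],"twist":[0,0,0]},{"linear":[0,0,0.002],"twist":[0,0,0]},{"linear":[0,0,0.002],"twist":[0,0,0]},{"linear":[0,0,0.002],"twist":[0,0,0]}]'
```

```text
time: 9.93
tcp_pos: [490.5, -48.5, 80.4]
eef_rot: [-2.009, -2.415, -0.003]
wrist_force: [-0.4, 13.4, 29.9]
width: 42.5
time: 10.35
tcp_pos: [490.3, -48.2, 79.2]
eef_rot: [-2.008, -2.416, -0.003]
wrist_force: [-7.8, 11.3, 32.0]
width: 42.5
```

```bash

python3 -m inch '[{"linear":[0,0,-0.003],"twist":[0,0,0]},{"linear":[0,0,-0.007],"twist":[0,0,0]},{"linear":[0.001,0,-0.007],"twist":[0,0,0]},{"linear":[0.002,0,-0.007],"twist":[0,0,0]},{"linear":[0.002,0,-0.007],"twist":[0,0,0]}]'
python3 - <<'E'
from h import *
im,d,c,s=wlook(); cv2.imwrite("pics/w5c.png",cv2.resize(im[170:,120:400,::-1],None,fx=2.5,fy=2.5))
W=wcloud(d,c,s); print(s["tcp_pos"],s["wrist_force"],"held top",np.median(W[270:290,240:270,2]))
E
```

```text
time: 10.77
tcp_pos: [489.9, -47.1, 84.9]
eef_rot: [-2.009, -2.415, 0.0]
wrist_force: [0.7, -0.9, 1.1]
width: 42.6
[489.87308317 -47.07970848  84.90537244] [ 0.71084655 -0.8610952   1.10424902] held top 85.94922283786221
```

View pics/w5c.png

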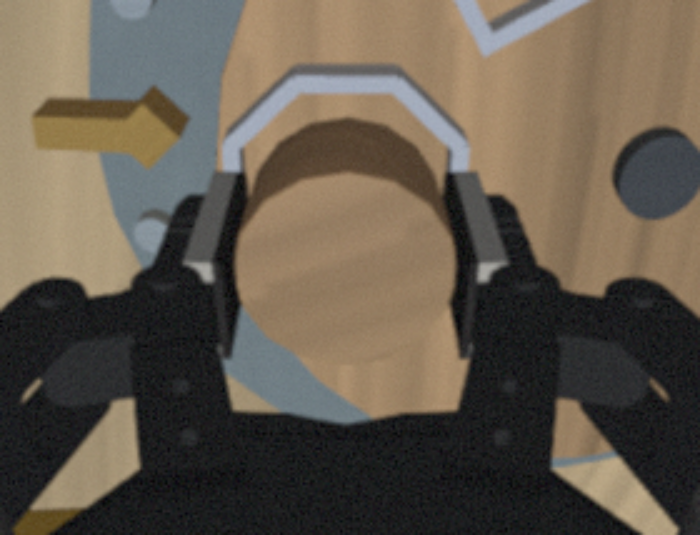

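```bash

python3 - <<'E'
from h import *
c=get_calibration("wrist");s=robot.observe()
A=R.from_rotvec(s["eef_rot"])
f=lambda cu,cv,z:np.round(A.inv().apply(wplane(c,s,120+cu/2.5,170+cv/2.5,z)-s["tcp_pos"]),1)
print("fence far inner",f(348,95,50),"blank bottom far",f(348,118,50.5),"top far",f(348,172,85),"top near",f(348,363,85))
print("sides: fence L,R inner",f(240,165,50),f(449,165,50),"blank top L R",f(236,270,85),f(457,270,85))
E
```

```text
fence far inner [22.9  0.3 34.9] blank bottom far [17.5  0.3 34.4] top far [22.1  0.1 -0.1] top near [-24.    0.3  -0.1]
sides: fence L,R inner [  5.2 -24.8  34.9] [ 5.2 23.8 34.9] blank top L R [  0.2 -21.5  -0.1] [ 0.2 21.3 -0.1]
```

```bash

python3 -m inch '[{"linear":[0.001,0,0],"twist":[0,0.03,0]},{"linear":[0.0012,0,0],"twist":[0,0.05,0]},{"linear":[0.0012,0,0.003],"twist":[0,0.05,0]},{"linear":[0.0012,0,0.004],"twist":[0,0.05,0]},{"linear":[0.0012,0,0.0045],"twist":[0,0.05,0]}]'
```

```text
time: 11.23
tcp_pos: [489.6, -46.1, 80.3]
eef_rot: [-1.985, -2.385, -0.049]
wrist_force: [-0.1, -0.5, -0.7]
width: 42.4
```

```bash

python3 -m inch '[{"linear":[0,0,0.001],"twist":[0,0,0]},{"linear":[0,0,0.002],"twist":[0,0,0]},{"linear":[0,0,0.002],"twist":[0,0,0]},{"linear":[0,0,0.002],"twist":[0,0,0]},{"linear":[0,0,0.002],"twist":[0,0,0]}]'
python3 -m inch '[{"linear":[0,0,0],"twist":[0,0,0]},{"linear":[0,0,0],"twist":[0,0,0]},{"linear":[0,0,0],"twist":[0,0,0]},{"linear":[0,0,0],"twist":[0,0,0]},{"linear":[0,0,0],"twist":[0,0,0]}]' 1
python3 -m inch '[{"linear":[0,0,-0.03],"twist":[0,-0.05,0]},{"linear":[0,0,-0.06],"twist":[0,-0.05,0]},{"linear":[0,0,-0.09],"twist":[0,-0.05,0]},{"linear":[0,0,-0.12],"twist":[0,-0.05,0]},{"linear":[0,0,-0.12],"twist":[0,-0.05,0]}]'
python3 - <<'E'
from h import *
rows(651,-136,200,90)
im,d,c,s=wlook(); W=wcloud(d,c,s); np.savez("w6.npz",im=im,d=d,p=s["tcp_pos"],r=s["eef_rot"])
m=(W[...,2]>68)&(W[...,2]<84)&(np.hypot(W[...,0]-490,W[...,1]+48)<45); P=W[m]; print(len(P),P.mean(0),np.percentile(P[:,2],[5,50,95]),cv2.minAreaRect(P[:,:2].astype(np.float32)))
for q in nests(im,c,s,(0,0,511,383)): print(q)
E
```

```text
time: 11.65
tcp_pos: [489.8, -45.8, 78.8]
eef_rot: [-1.984, -2.386, -0.05]
wrist_force: [-0.9, -0.7, 0.5]
width: 42.1
time: 12.07
tcp_pos: [489.8, -45.9, 78.7]
eef_rot: [-1.984, -2.385, -0.05]
wrist_force: [-0.2, -1.0, -0.6]
width: 85.3
time: 12.48
tcp_pos: [492.7, -52.4, 203.6]
eef_rot: [2.005, 2.41, 0.004]
wrist_force: [0.2, -0.5, 1.2]
width: 85.5
lin [-0.111   0.1404  0.0048] tw [0.006 0.003 0.183] at [492.7 -52.4 203.6] t 12.5 w 85.5 F [ 0.2 -0.5  1.2]
1924 [488.878925   -45.94681865  76.0688638 ] [74.78329485 76.21000399 77.32864006] ((489.0816955566406, -47.264652252197266), (43.11062240600586, 43.01792907714844), 42.79252243041992)
(array([407.44210526, 179.49473684]), ((649.1093139648438, -20.333316802978516), (38.591793060302734, 36.915443420410156), 12.260708808898926))
(array([379.07843137, 109.69281046]), ((596.8927612304688, 41.79103088378906), (35.710968017578125, 64.18209075927734), 70.18159484863281))
(array([298.66285714, 105.13714286]), ((517.0015258789062, 27.46988296508789), (47.78688049316406, 47.88026428222656), 40.19786834716797))
```

```bash

python3 -m inch '[{"linear":[-0.025,0.03,0],"twist":[0,0,0.1]},{"linear":[-0.05,0.06,0],"twist":[0,0,0.2]},{"linear":[-0.075,0.09,0],"twist":[0,0,0.3]},{"linear":[-0.1,0.12,0],"twist":[0,0,0.4]},{"linear":[-0.111,0.14,0.01],"twist":[0,0,0.5]}]'
python3 -m inch '[{"linear":[0,0,0],"twist":[0,0,0.12]},{"linear":[0,0,0],"twist":[0,0,0.24]},{"linear":[0,0,0],"twist":[0,0,0.36]},{"linear":[0,0,0],"twist":[0,0,0.48]},{"linear":[0,0,0],"twist":[0,0,0.6]}]'
python3 -m inch '[{"linear":[0,0,0],"twist":[0,0,0.07]},{"linear":[0,0,0],"twist":[0,0,0.137]},{"linear":[0,0,0],"twist":[0,0,0.137]},{"linear":[0,0,0],"twist":[0,0,0.137]},{"linear":[0,0,0],"twist":[0,0,0.137]}]'
python3 - <<'E'
from h import *
rows(651,-136,190,29.3)
im,d,c,s=wlook("pics/w7.png"); W=wcloud(d,c,s); np.savez("w7.npz",im=im,d=d,p=s["tcp_pos"],r=s["eef_rot"])
for z0 in (76,90):
    m=(W[...,2]>z0)&(W[...,2]<106)&(np.hypot(W[...,0]-651,W[...,1]+136)<35); P=W[m]; print(len(P),P.mean(0),cv2.minAreaRect(P[:,:2].astype(np.float32)))
E
```

```text
time: 12.95
tcp_pos: [651.5, -137.8, 188.1]
eef_rot: [2.549, 1.834, 0.001]
wrist_force: [-0.2, 1.0, 0.6]
width: 85.5
time: 13.37
tcp_pos: [648.4, -135.3, 187.1]
eef_rot: [-2.977, -1.0, 0.002]
wrist_force: [-0.4, -0.2, -0.7]
width: 85.6
time: 13.78
tcp_pos: [648.6, -135.4, 188.0]
eef_rot: [-3.036, -0.806, 0.001]
wrist_force: [-0.3, 0.7, 0.0]
width: 84.9
lin [ 0.0018  0.0017 -0.002 ] tw [-0.001  0.001  0.008] at [ 648.6 -135.4  188. ] t 13.8 w 84.9 F [-0.3  0.7  0. ]
425 [ 656.16872415 -130.07653888   93.22161316] ((654.37060546875, -131.16085815429688), (30.735774993896484, 7.990714073181152), 33.154815673828125)
333 [ 653.80913822 -131.6393631    95.28214104] ((652.6498413085938, -132.30291748046875), (26.612934112548828, 7.9628376960754395), 33.390201568603516)
```

View pics/w7.png

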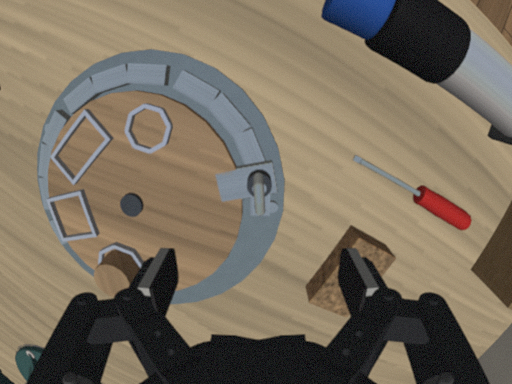

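```bash

python3 -m inch '[{"linear":[0.004,0.0018,0.01],"twist":[0,0,-0.03]},{"linear":[0.004,0.0018,0.03],"twist":[0,0,-0.03]},{"linear":[0.004,0.0018,0.06],"twist":[0,0,-0.03]},{"linear":[0.004,0.0018,0.08],"twist":[0,0,-0.03]},{"linear":[0.004,0.0018,0.098],"twist":[0,0,-0.03]}]'
python3 -m inch '[{"linear":[0,0,0],"twist":[0,0,0]},{"linear":[0,0,0],"twist":[0,0,0]},{"linear":[0,0,0],"twist":[0,0,0]},{"linear":[0,0,0],"twist":[0,0,0]},{"linear":[0,0,0],"twist":[0,0,0]}]'
python3 -m inch '[{"linear":[0,0,0],"twist":[0,0,0]},{"linear":[0,0,0],"twist":[0,0,0]},{"linear":[0,0,0],"twist":[0,0,0]},{"linear":[0,0,0],"twist":[0,0,0]},{"linear":[0,0,0],"twist":[0,0,0]}]' -1
python3 -m inch '[{"linear":[0,0,0],"twist":[0,0,0]},{"linear":[0,0,0],"twist":[0,0,0]},{"linear":[0,0,0],"twist":[0,0,0]},{"linear":[0,0,0],"twist":[0,0,0]},{"linear":[0,0,0],"twist":[0,0,0]}]' -1
python3 -c "
from h import *
rows(653,-135,90,31.5)"
```

```text
time: 14.25
tcp_pos: [652.6, -134.8, 88.8]
eef_rot: [-3.024, -0.85, 0.002]
wrist_force: [0.4, -0.2, 0.7]
width: 85.2
time: 14.67
tcp_pos: [653.7, -135.2, 91.8]
eef_rot: [3.024, 0.848, 0.002]
wrist_force: [-1.0, -0.3, 0.0]
width: 85.3
time: 15.08
tcp_pos: [653.1, -135.1, 90.6]
eef_rot: [3.025, 0.848, 0.0]
wrist_force: [-0.2, 0.4, 0.8]
width: 25.5
time: 15.5
tcp_pos: [652.8, -134.7, 90.6]
eef_rot: [-3.024, -0.848, 0.0]
wrist_force: [-3.4, 5.0, 4.4]
width: 6.4
lin [-0.      0.0004  0.0006] tw [-0.001  0.    -0.003] at [ 652.8 -134.7   90.6] t 15.5 w 6.4 F [-3.4  5.   4.4]
```

```bash

python3 -m inch '[{"linear":[0,0,-0.004],"twist":[0,0,0]},{"linear":[0,0,-0.008],"twist":[0,0,0]},{"linear":[0,0,-0.012],"twist":[0,0,0]},{"linear":[0,0,-0.0135],"twist":[0,0,0]},{"linear":[0,0,-0.0135],"twist":[0,0,0]}]'
python3 - <<'E'
from h import *
p=np.radians(31.5);c,s=np.cos(p),np.sin(p)
for a0 in (-50,10,70):
    for m in (0,30):
        b=np.radians(a0+m); 
        for k in range(6,31,6):
            a=np.radians(a0+m+k); dx=.130*(np.cos(a)-np.cos(b)); dy=.130*(np.sin(a)-np.sin(b)); print(a0+m+k,round(c*dx+s*dy,4),round(s*dx-c*dy,4))
rows(653,-135,103,31.5)
E
```

```text
time: 15.92
tcp_pos: [652.6, -134.8, 104.1]
eef_rot: [-3.024, -0.848, 0.001]
wrist_force: [-3.3, 2.6, -7.4]
width: 6.9
-44 0.0133 -0.0027
-38 0.0263 -0.0068
-32 0.0388 -0.0122
-26 0.0506 -0.0189
-20 0.0617 -0.0268
-14 0.0102 -0.009
-8 0.0194 -0.019
-2 0.0275 -0.03
4 0.0344 -0.0417
10 0.04 -0.0541
16 0.0043 -0.0129
22 0.0073 -0.0262
28 0.0088 -0.0397
34 0.0089 -0.0533
40 0.0076 -0.0669
46 -0.0027 -0.0133
52 -0.0068 -0.0263
58 -0.0122 -0.0388
64 -0.0189 -0.0506
70 -0.0268 -0.0617
76 -0.009 -0.0102
82 -0.019 -0.0194
88 -0.03 -0.0275
94 -0.0417 -0.0344
100 -0.0541 -0.04
106 -0.0129 -0.0043
112 -0.0262 -0.0073
118 -0.0397 -0.0088
124 -0.0533 -0.0089
130 -0.0669 -0.0076
lin [0.0002 0.0004 0.0011] tw [-0.001  0.001 -0.003] at [ 652.6 -134.8  104.1] t 15.9 w 6.9 F [-3.3  2.6 -7.4]
```

```bash

python3 -m inch '[{"linear":[0.0133,-0.0027,0],"twist":[0,0,0]},{"linear":[0.0263,-0.0068,0],"twist":[0,0,0]},{"linear":[0.0388,-0.0122,0],"twist":[0,0,0]},{"linear":[0.0506,-0.0189,0],"twist":[0,0,0]},{"linear":[0.0617,-0.0268,0],"twist":[0,0,0]}]'
python3 -m inch '[{"linear":[0.0102,-0.009,0],"twist":[0,0,0]},{"linear":[0.0194,-0.019,0],"twist":[0,0,0]},{"linear":[0.0275,-0.03,0],"twist":[0,0,0]},{"linear":[0.0344,-0.0417,0],"twist":[0,0,0]},{"linear":[0.04,-0.0541,0],"twist":[0,0,0]}]'
python3 -m inch '[{"linear":[0,0,0],"twist":[0,0,0]},{"linear":[0,0,0],"twist":[0,0,0]},{"linear":[0,0,0.004],"twist":[0,0,0]},{"linear":[0,0,0.008],"twist":[0,0,0]},{"linear":[0,0,0.0135],"twist":[0,0,0]}]'
python3 -c "
from h import *
rows(697.5,-12.5,90,31.5)"
```

```text
time: 16.33
tcp_pos: [691.4, -79.7, 103.5]
eef_rot: [-3.025, -0.848, 0.003]
wrist_force: [-6.5, 1.3, -6.1]
width: 6.2
time: 16.75
tcp_pos: [697.4, -12.9, 103.5]
eef_rot: [3.025, 0.848, -0.003]
wrist_force: [-5.2, -2.5, -6.5]
width: 6.1
time: 17.17
tcp_pos: [697.5, -13.6, 90.6]
eef_rot: [3.025, 0.847, -0.001]
wrist_force: [-6.1, -0.5, 3.2]
width: 6.7
lin [ 0.0006 -0.001   0.0006] tw [ 0.     0.001 -0.004] at [697.5 -13.6  90.6] t 17.2 w 6.7 F [-6.1 -0.5  3.2]
```

```bash

python3 -m inch '[{"linear":[0,0,0],"twist":[0,0,0]},{"linear":[0,0,0],"twist":[0,0,0]},{"linear":[0,0,0],"twist":[0,0,0]},{"linear":[0,0,-0.005],"twist":[0,0,0]},{"linear":[0,0,-0.02],"twist":[0,0,0]}]' 1
python3 -m inch '[{"linear":[0,0,-0.03],"twist":[0,0,0]},{"linear":[0,0,-0.06],"twist":[0,0,0]},{"linear":[0,0,-0.08],"twist":[0,0,0]},{"linear":[0,0,-0.08],"twist":[0,0,0]},{"linear":[0,0,-0.08],"twist":[0,0,0]}]'
python3 -m inch '[{"linear":[0.0015,-0.018,0],"twist":[0,0,-0.11]},{"linear":[0.003,-0.036,0],"twist":[0,0,-0.22]},{"linear":[0.0045,-0.054,0],"twist":[0,0,-0.34]},{"linear":[0.006,-0.072,0],"twist":[0,0,-0.46]},{"linear":[0.0077,-0.089,0],"twist":[0,0,-0.57]}]'
python3 -m inch '[{"linear":[0.011,-0.014,0],"twist":[0,0,-0.11]},{"linear":[0.022,-0.028,0],"twist":[0,0,-0.22]},{"linear":[0.033,-0.042,0],"twist":[0,0,-0.34]},{"linear":[0.044,-0.056,0],"twist":[0,0,-0.46]},{"linear":[0.0546,-0.0708,0],"twist":[0,0,-0.57]}]'
python3 -m inch '[{"linear":[0.016,-0.004,0],"twist":[0,0,-0.11]},{"linear":[0.032,-0.008,0],"twist":[0,0,-0.22]},{"linear":[0.048,-0.012,0],"twist":[0,0,-0.34]},{"linear":[0.064,-0.016,0],"twist":[0,0,-0.46]},{"linear":[0.078,-0.0209,0],"twist":[0,0,-0.57]}]'
python3 -m inch '[{"linear":[0,0,0],"twist":[0,0,0]},{"linear":[0,0,0],"twist":[0,0,0]},{"linear":[0,0,0],"twist":[0,0,0]},{"linear":[0,0,0],"twist":[0,0,0]},{"linear":[0,0,0],"twist":[0,0,0]}]'
cat >> h.py <<'E'
def find(x,y,z0=26,z1=42,r=45):
    "box of the blob near (x,y) seen from the wrist"
    im,d,c,s=wlook(); W=wcloud(d,c,s); m=((W[...,2]>z0)&(W[...,2]<z1)&(np.hypot(W[...,0]-x,W[...,1]-y)<r)&(d>0)).astype(np.uint8)
    n,l,st,_=cv2.connectedComponentsWithStats(m); k=1+np.argmax(st[1:,4]); P=W[l==k]; rc=cv2.minAreaRect(P[:,:2].astype(np.float32))
    print("find",len(P),np.round(P.mean(0),1),np.round(rc[0],1),np.round(rc[1],1),round(rc[2],1)); return im,W,c,s
def check():
    "top-view scene check"
    im,d=camera("top");c=get_calibration("top");W=cloud("top",im,d,c)
    m=((W[...,2]>24)&(W[...,2]<45)&(W[...,0]>350)&(W[...,0]<660)&(W[...,1]>150)&(W[...,1]<470)).astype(np.uint8)
    n,l,st,_=cv2.connectedComponentsWithStats(m)
    for k in range(1,n):
        if st[k,4]>50: P=W[l==k]; rc=cv2.minAreaRect(P[:,:2].astype(np.float32)); print("bench",np.round(rc[0],0),np.round(rc[1],0),round(rc[2]),im[l==k].mean(0).astype(int))
    m=((W[...,2]>65)&(W[...,2]<84)&(np.hypot(W[...,0]-569,W[...,1]+35)<112)).astype(np.uint8); n,l,st,_=cv2.connectedComponentsWithStats(m)
    for k in range(1,n):
        if st[k,4]>50: P=W[l==k]; rc=cv2.minAreaRect(P[:,:2].astype(np.float32)); print("table",np.round(rc[0],0),np.round(rc[1],0),round(rc[2]),np.round(np.percentile(P[:,2],[5,50,95]),1))
    return im,W
E
python3 - <<'E'
from h import *
find(587,254); rows(587,254,190,129.3); check()
E
```

```text
time: 17.58
tcp_pos: [697.4, -13.1, 109.8]
eef_rot: [-3.024, -0.848, 0.003]
wrist_force: [0.3, -0.2, 0.6]
width: 66.8
time: 18.0
tcp_pos: [698.7, -13.2, 192.3]
eef_rot: [3.024, 0.848, 0.005]
wrist_force: [-0.5, 0.5, 0.8]
width: 85.4
time: 18.42
tcp_pos: [657.3, 67.7, 189.7]
eef_rot: [-2.659, -1.672, 0.002]
wrist_force: [0.2, -0.0, 0.3]
width: 85.6
time: 18.83
tcp_pos: [617.8, 147.8, 189.7]
eef_rot: [-2.081, -2.352, 0.001]
wrist_force: [0.4, 0.3, 0.4]
width: 85.4
time: 19.25
tcp_pos: [588.1, 223.0, 189.7]
eef_rot: [-1.336, -2.842, 0.001]
wrist_force: [1.1, 0.5, 0.1]
width: 85.5
time: 19.67
tcp_pos: [589.0, 221.4, 190.4]
eef_rot: [-1.348, -2.837, 0.0]
wrist_force: [-0.8, -0.0, -0.2]
width: 85.2
find 1769 [585.9 253.9  34.1] [586.8 253.6] [40.7 39.4] 39.1
lin [0.0265 0.019  0.0005] tw [-0.     0.    -0.002] at [589.  221.5 190.5] t 19.7 w 85.2 F [-0.1  0.  -0.1]
table [ 541. -110.] [41. 43.] 85 [69.4 74.6 79. ]
```

```bash

python3 -m inch '[{"linear":[0.0265,0.0186,0],"twist":[0,0,0]},{"linear":[0.0265,0.0186,0.02],"twist":[0,0,0]},{"linear":[0.0265,0.0186,0.05],"twist":[0,0,0]},{"linear":[0.0265,0.0186,0.08],"twist":[0,0,0]},{"linear":[0.0265,0.0186,0.11],"twist":[0,0,0]}]'
python3 -m inch '[{"linear":[0,0,0.015],"twist":[0,0,0]},{"linear":[0,0,0.03],"twist":[0,0,0]},{"linear":[0,0,0.046],"twist":[0,0,0]},{"linear":[0,0,0.046],"twist":[0,0,0]},{"linear":[0,0,0.046],"twist":[0,0,0]}]'
python3 -m inch '[{"linear":[0,0,0],"twist":[0,0,0]},{"linear":[0,0,0],"twist":[0,0,0]},{"linear":[0,0,0],"twist":[0,0,0]},{"linear":[0,0,0],"twist":[0,0,0]},{"linear":[0,0,0],"twist":[0,0,0]}]' -1
python3 -m inch '[{"linear":[0,0,-0.03],"twist":[0,0,0]},{"linear":[0,0,-0.07],"twist":[0,0,0]},{"linear":[0,0,-0.11],"twist":[0,0,0]},{"linear":[0,0,-0.14],"twist":[0,0,0]},{"linear":[0,0,-0.14],"twist":[0,0,0]}]'
python3 -c "
from h import *
rows(505,20,184,100.2)"
```

```text
time: 20.18
tcp_pos: [586.5, 254.3, 79.5]
eef_rot: [1.346, 2.838, 0.001]
wrist_force: [0.1, 0.4, -0.6]
width: 85.3
time: 20.6
tcp_pos: [586.1, 254.1, 34.3]
eef_rot: [-1.345, -2.838, 0.001]
wrist_force: [-0.1, 0.3, 0.8]
width: 85.5
time: 21.02
tcp_pos: [586.8, 254.6, 35.6]
eef_rot: [1.344, 2.838, 0.001]
wrist_force: [-1.9, -0.6, 9.2]
width: 39.1
time: 21.43
tcp_pos: [588.5, 255.1, 181.4]
eef_rot: [1.342, 2.833, 0.009]
wrist_force: [0.2, 0.1, 0.2]
width: 38.9
lin [-0.129  -0.2135 -0.0039] tw [0.009 0.001 0.508] at [588.5 255.1 181.4] t 21.4 w 38.9 F [0.2 0.1 0.2]
```

```bash

python3 -m inch '[{"linear":[-0.02,-0.035,0],"twist":[0,0,0]},{"linear":[-0.04,-0.07,0],"twist":[0,0,0]},{"linear":[-0.06,-0.105,0],"twist":[0,0,0]},{"linear":[-0.08,-0.14,0],"twist":[0,0,0]},{"linear":[-0.1,-0.17,0],"twist":[0,0,0]}]'
python3 -m inch '[{"linear":[-0.006,-0.009,0],"twist":[0,0,0.1]},{"linear":[-0.012,-0.018,0],"twist":[0,0,0.2]},{"linear":[-0.018,-0.027,0],"twist":[0,0,0.3]},{"linear":[-0.024,-0.036,0],"twist":[0,0,0.4]},{"linear":[-0.029,-0.043,0],"twist":[0,0,0.508]}]'
python3 -m inch '[{"linear":[0,0,0],"twist":[0,0,0]},{"linear":[0,0,0],"twist":[0,0,0]},{"linear":[0,0,0],"twist":[0,0,0]},{"linear":[0,0,0],"twist":[0,0,0]},{"linear":[0,0,0],"twist":[0,0,0]}]'
python3 -c "
from h import *
rows(490,-46.5,105,100.2)"
```

```text
time: 21.85
tcp_pos: [516.6, 67.8, 174.7]
eef_rot: [1.345, 2.839, -0.0]
wrist_force: [2.0, 0.2, 0.3]
width: 38.9
time: 22.27
tcp_pos: [502.8, 19.0, 174.7]
eef_rot: [2.021, 2.405, 0.0]
wrist_force: [0.0, -0.2, -0.1]
width: 39.0
time: 22.68
tcp_pos: [503.3, 20.2, 174.5]
eef_rot: [-2.012, -2.412, -0.0]
wrist_force: [-0.3, 0.9, -0.9]
width: 39.2
lin [-0.0632 -0.0251  0.0695] tw [-0.    -0.     0.002] at [503.3  20.2 174.5] t 22.7 w 39.2 F [-0.3  0.9 -0.9]
```

```bash

python3 -m inch '[{"linear":[-0.03,-0.012,0],"twist":[0,0,0]},{"linear":[-0.0632,-0.0251,0],"twist":[0,0,0]},{"linear":[-0.0632,-0.0251,0.03],"twist":[0,0,0]},{"linear":[-0.0632,-0.0251,0.06],"twist":[0,0,0]},{"linear":[-0.0632,-0.0251,0.082],"twist":[0,0,0]}]'
python3 -m inch '[{"linear":[0,0,0.002],"twist":[0,0,0]},{"linear":[0,0,0.004],"twist":[0,0,0]},{"linear":[0,0,0.004],"twist":[0,0,0]},{"linear":[0,0,0.004],"twist":[0,0,0]},{"linear":[0,0,0.004],"twist":[0,0,0]}]'
python3 - <<'E'
from h import *
rows(490,-46.5,88,100.2)
im,d,c,s=wlook(); cv2.imwrite("pics/w8c.png",cv2.resize(im[170:330,160:360,::-1],None,fx=4,fy=3.5,interpolation=cv2.INTER_CUBIC))
np.savez("w8.npz",im=im,d=d)
E
```

```text
time: 23.1
tcp_pos: [489.3, -47.2, 91.0]
eef_rot: [-2.015, -2.41, 0.0]
wrist_force: [0.5, 0.4, -0.8]
width: 38.9
time: 23.52
tcp_pos: [490.5, -47.0, 89.8]
eef_rot: [2.013, 2.409, 0.001]
wrist_force: [0.7, -0.5, -0.9]
width: 38.9
lin [ 0.0006 -0.0004  0.0018] tw [0.002 0.001 0.   ] at [490.5 -47.   89.8] t 23.5 w 38.9 F [ 0.7 -0.5 -0.9]
```

View pics/w8c.png

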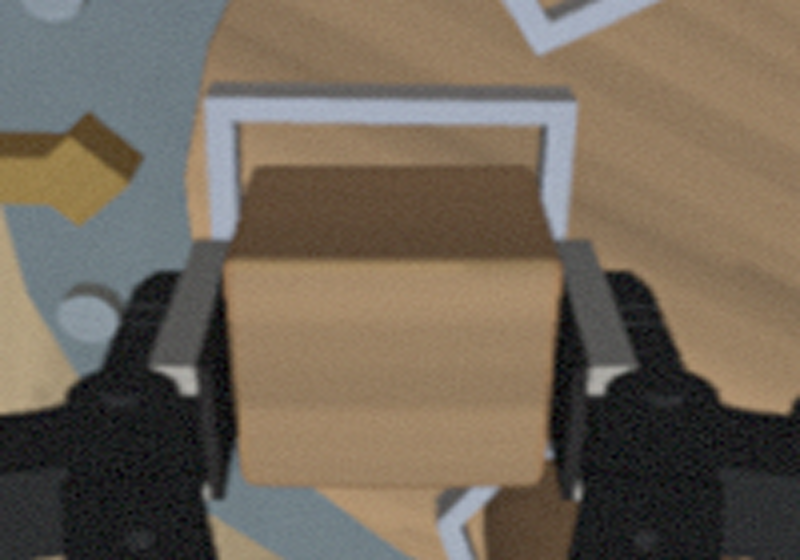

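```bash

python3 - <<'E'
from h import *
c=get_calibration("wrist");s=robot.observe();A=R.from_rotvec(s["eef_rot"])
f=lambda cu,cv,z:np.round(A.inv().apply(wplane(c,s,160+cu/4,170+cv/3.5,z)-s["tcp_pos"]),1)
print(f(391,124,50),f(391,166,54.2),"top",f(391,262,88.5),f(391,486,88.5),f(391,262,89.8),f(391,486,89.8),f(240,200,50),f(543,200,50))
E
```

```text
[22.6 -0.6 39.6] [17.  -0.6 35.4] top [18.4 -0.5  1.1] [-20.5  -0.5   1.1] [19.1 -0.5 -0.2] [-19.3  -0.5  -0.2] [  8.8 -22.8  39.5] [ 8.7 21.9 39.6]
```

```bash

python3 -m inch '[{"linear":[0.0015,0,0],"twist":[0,0,0]},{"linear":[0.003,0,0.002],"twist":[0,0,0]},{"linear":[0.003,0,0.005],"twist":[0,0,0]},{"linear":[0.003,0,0.007],"twist":[0,0,0]},{"linear":[0.003,0,0.009],"twist":[0,0,0]}]'
python3 -m inch '[{"linear":[0,0,0.001],"twist":[0,0,0]},{"linear":[0,0,0.0015],"twist":[0,0,0]},{"linear":[0,0,0.0015],"twist":[0,0,0]},{"linear":[0,0,0.0015],"twist":[0,0,0]},{"linear":[0,0,0.0015],"twist":[0,0,0]}]'
```

```text
time: 23.98
tcp_pos: [489.1, -43.9, 79.3]
eef_rot: [-2.015, -2.41, 0.0]
wrist_force: [-0.6, -0.7, -0.6]
width: 39.1
time: 24.4
tcp_pos: [489.3, -44.0, 78.1]
eef_rot: [2.015, 2.41, 0.0]
wrist_force: [-0.3, -0.3, -0.3]
width: 38.7
```

```bash

python3 -m inch '[{"linear":[0,0,0],"twist":[0,0,0]},{"linear":[0,0,0],"twist":[0,0,0]},{"linear":[0,0,0],"twist":[0,0,0]},{"linear":[0,0,0],"twist":[0,0,0]},{"linear":[0,0,0],"twist":[0,0,0]}]' 1
python3 -m inch '[{"linear":[0,0,-0.03],"twist":[0,0,0]},{"linear":[0,0,-0.06],"twist":[0,0,0]},{"linear":[0,0,-0.09],"twist":[0,0,0]},{"linear":[0,0,-0.12],"twist":[0,0,0]},{"linear":[0,0,-0.12],"twist":[0,0,0]}]'
python3 - <<'E'
from h import *
find(489,-46,66,84,35); rows(698,-13,190,31.5)
E
```

```text
time: 24.82
tcp_pos: [489.2, -44.0, 78.1]
eef_rot: [2.015, 2.41, 0.0]
wrist_force: [0.4, 0.4, 0.1]
width: 85.4
time: 25.23
tcp_pos: [491.0, -44.5, 203.1]
eef_rot: [2.011, 2.405, 0.005]
wrist_force: [0.9, 0.4, 0.4]
width: 85.9
find 2074 [488.2 -43.4  75.9] [488.5 -45.1] [40.2 40.3] 10.0
lin [-0.0059  0.2098  0.0115] tw [ 5.000e-03 -1.000e-03  1.199e+00] at [490.5 -44.3 200.6] t 25.3 w 85.5 F [-0.4  0.7 -0.7]
```

```bash

python3 -m inch '[{"linear":[0,0.02,0.002],"twist":[0,0,0.11]},{"linear":[0,0.04,0.004],"twist":[0,0,0.22]},{"linear":[-0.001,0.06,0.006],"twist":[0,0,0.34]},{"linear":[-0.002,0.08,0.008],"twist":[0,0,0.46]},{"linear":[-0.003,0.1,0.011],"twist":[0,0,0.58]}]'
python3 -m inch '[{"linear":[0.011,0.018,0],"twist":[0,0,0.11]},{"linear":[0.022,0.036,0],"twist":[0,0,0.22]},{"linear":[0.034,0.054,0],"twist":[0,0,0.34]},{"linear":[0.046,0.073,0],"twist":[0,0,0.46]},{"linear":[0.058,0.0927,0],"twist":[0,0,0.58]}]'
python3 -m inch '[{"linear":[0,0,0],"twist":[0,0,0.04]},{"linear":[0,0,0],"twist":[0,0,0.04]},{"linear":[0,0,0],"twist":[0,0,0.04]},{"linear":[0,0,0],"twist":[0,0,0.04]},{"linear":[0,0,0],"twist":[0,0,0.04]}]'
python3 -c "
from h import *
find(700,-10,76,106,35);rows(697.5,-13,90.5,31.5)"
```

```text
time: 25.7
tcp_pos: [588.7, -29.0, 185.9]
eef_rot: [-2.625, -1.725, 0.001]
wrist_force: [-0.6, 0.1, 0.4]
width: 85.3
time: 26.12
tcp_pos: [696.7, -11.8, 185.7]
eef_rot: [-3.008, -0.903, 0.002]
wrist_force: [0.3, 0.0, 0.0]
width: 85.3
time: 26.53
tcp_pos: [695.6, -12.3, 187.1]
eef_rot: [-3.024, -0.853, 0.0]
wrist_force: [0.7, 0.3, -0.2]
width: 85.3
find 406 [700.7  -9.9  93.2] [698.9 -11.1] [30.7  7.1] 31.5
lin [0.0011 0.0016 0.0967] tw [-0.  0. -0.] at [695.7 -12.2 187.2] t 26.6 w 85.6 F [ 0.2 -0.5  0. ]
```

```bash

python3 -m inch '[{"linear":[0.001,0.0016,0.01],"twist":[0,0,0]},{"linear":[0.001,0.0016,0.03],"twist":[0,0,0]},{"linear":[0.001,0.0016,0.06],"twist":[0,0,0]},{"linear":[0.001,0.0016,0.08],"twist":[0,0,0]},{"linear":[0.001,0.0016,0.0965],"twist":[0,0,0]}]'
for i in 1 2 3; do python3 -m inch '[{"linear":[0,0,0],"twist":[0,0,0]},{"linear":[0,0,0],"twist":[0,0,0]},{"linear":[0,0,0],"twist":[0,0,0]},{"linear":[0,0,0],"twist":[0,0,0]},{"linear":[0,0,0],"twist":[0,0,0]}]' -1; done
python3 -m inch '[{"linear":[0,0,-0.004],"twist":[0,0,0]},{"linear":[0,0,-0.008],"twist":[0,0,0]},{"linear":[0,0,-0.012],"twist":[0,0,0]},{"linear":[0,0,-0.0135],"twist":[0,0,0]},{"linear":[0,0,-0.0135],"twist":[0,0,0]}]'
```

```text
time: 27.0
tcp_pos: [696.9, -13.0, 88.1]
eef_rot: [-3.023, -0.852, 0.003]
wrist_force: [1.2, 0.6, 0.5]
width: 85.5
time: 27.42
tcp_pos: [698.4, -13.1, 91.8]
eef_rot: [3.023, 0.851, 0.003]
wrist_force: [0.8, -0.6, 0.5]
width: 25.4
time: 27.83
tcp_pos: [698.2, -13.1, 91.4]
eef_rot: [3.024, 0.851, 0.002]
wrist_force: [-0.5, -0.8, 6.9]
width: 6.5
time: 28.25
tcp_pos: [698.3, -13.0, 91.4]
eef_rot: [3.024, 0.851, 0.002]
wrist_force: [-0.3, 1.0, 5.9]
width: 6.1
time: 28.67
tcp_pos: [698.0, -13.0, 104.3]
eef_rot: [3.024, 0.851, 0.0]
wrist_force: [2.1, 0.2, -6.3]
width: 6.4
```

```bash

python3 -m inch '[{"linear":[0.0043,-0.0129,0],"twist":[0,0,0]},{"linear":[0.0073,-0.0262,0],"twist":[0,0,0]},{"linear":[0.0088,-0.0397,0],"twist":[0,0,0]},{"linear":[0.0089,-0.0533,0],"twist":[0,0,0]},{"linear":[0.0076,-0.0669,0],"twist":[0,0,0]}]'
python3 -m inch '[{"linear":[-0.0027,-0.0133,0],"twist":[0,0,0]},{"linear":[-0.0068,-0.0263,0],"twist":[0,0,0]},{"linear":[-0.0122,-0.0388,0],"twist":[0,0,0]},{"linear":[-0.0189,-0.0506,0],"twist":[0,0,0]},{"linear":[-0.0268,-0.0617,0],"twist":[0,0,0]}]'
python3 -m inch '[{"linear":[0,0,0],"twist":[0,0,0]},{"linear":[0,0,0],"twist":[0,0,0]},{"linear":[0,0,0.004],"twist":[0,0,0]},{"linear":[0,0,0.008],"twist":[0,0,0]},{"linear":[0,0,0.0135],"twist":[0,0,0]}]'
python3 -c "
from h import *
rows(613.9,87.2,91,31.5)"
```

```text
time: 29.08
tcp_pos: [669.4, 49.0, 103.8]
eef_rot: [-3.024, -0.851, -0.001]
wrist_force: [4.8, 2.5, -7.0]
width: 6.3
time: 29.5
tcp_pos: [613.7, 87.9, 103.8]
eef_rot: [-3.023, -0.852, -0.0]
wrist_force: [2.6, 4.6, -7.8]
width: 6.3
time: 29.92
tcp_pos: [614.3, 87.6, 90.7]
eef_rot: [-3.022, -0.852, -0.001]
wrist_force: [-0.9, 5.4, 40.1]
width: 6.5
lin [-0.0005  0.0001 -0.0003] tw [-0.001 -0.001 -0.   ] at [614.3  87.6  90.7] t 29.9 w 6.5 F [-0.9  5.4 40.1]
```

```bash

python3 -m inch '[{"linear":[0,0,0],"twist":[0,0,0]},{"linear":[0,0,0],"twist":[0,0,0]},{"linear":[0,0,0],"twist":[0,0,0]},{"linear":[0,0,-0.005],"twist":[0,0,0]},{"linear":[0,0,-0.02],"twist":[0,0,0]}]' 1
python3 -m inch '[{"linear":[0,0,-0.03],"twist":[0,0,0]},{"linear":[0,0,-0.06],"twist":[0,0,0]},{"linear":[0,0,-0.08],"twist":[0,0,0]},{"linear":[0,0,-0.08],"twist":[0,0,0]},{"linear":[0,0,-0.08],"twist":[0,0,0]}]'
python3 -c "
from h import *
find(616,90,60,106,30)"
python3 -m inch '[{"linear":[-0.003,-0.033,0],"twist":[0,0,-0.09]},{"linear":[-0.007,-0.066,0],"twist":[0,0,-0.18]},{"linear":[-0.01,-0.099,0],"twist":[0,0,-0.26]},{"linear":[-0.0135,-0.132,0],"twist":[0,0,-0.34]},{"linear":[-0.0169,-0.1639,0],"twist":[0,0,-0.43]}]'
python3 -m inch '[{"linear":[0.01,-0.03,0],"twist":[0,0,-0.09]},{"linear":[0.02,-0.06,0],"twist":[0,0,-0.18]},{"linear":[0.03,-0.09,0],"twist":[0,0,-0.26]},{"linear":[0.042,-0.125,0],"twist":[0,0,-0.34]},{"linear":[0.0529,-0.156,0],"twist":[0,0,-0.43]}]'
python3 -m inch '[{"linear":[0,0,0],"twist":[0,0,0]},{"linear":[0,0,0],"twist":[0,0,0]},{"linear":[0,0,0],"twist":[0,0,0]},{"linear":[0,0,0],"twist":[0,0,0]},{"linear":[0,0,0],"twist":[0,0,0]}]'
python3 - <<'E'
from h import *
find(414,382);find(408,290); rows(414,382,190,80.5); check()
E
```

```text
time: 30.33
tcp_pos: [613.3, 86.6, 109.6]
eef_rot: [-3.024, -0.851, 0.005]
wrist_force: [-0.1, -0.6, -0.4]
width: 66.8
time: 30.75
tcp_pos: [614.9, 86.7, 191.9]
eef_rot: [3.023, 0.851, 0.003]
wrist_force: [0.3, 0.6, -1.5]
width: 85.2
find 432 [617.3  90.8  91.1] [615.7  89.9] [30.7 11.4] 31.2
time: 31.22
tcp_pos: [512.7, 218.6, 189.5]
eef_rot: [-2.77, -1.481, 0.003]
wrist_force: [0.2, 0.0, -0.9]
width: 85.4
time: 31.63
tcp_pos: [412.6, 349.6, 189.6]
eef_rot: [-2.39, -2.039, 0.003]
wrist_force: [-0.2, -0.1, 0.7]
width: 85.4
time: 32.05
tcp_pos: [415.1, 347.9, 190.3]
eef_rot: [2.396, 2.032, -0.001]
wrist_force: [0.4, 0.5, 0.2]
width: 85.4
find 1736 [412.5 382.7  34.2] [412.1 381.5] [56.  28.3] 80.7
find 658 [406.3 292.5  33.8] [405.8 290.9] [29.5 29.2] 79.4
lin [ 0.0334 -0.0066  0.0004] tw [-0.     0.     0.002] at [415.  348.  190.4] t 32.1 w 85.5 F [-0.2 -0.   0.1]
bench [496. 314.] [43. 41.] 43 [206 131 150]
bench [413. 370.] [39. 28.] 81 [159 127  95]
bench [408. 287.] [28. 27.] 89 [158 127  95]
table [620. -96.] [43. 42.] 49 [70.  74.8 78.4]
table [ 541. -110.] [40. 42.] 70 [70.5 74.7 78.2]
```

```bash

python3 -m inch '[{"linear":[0.0337,-0.0083,0],"twist":[0,0,0]},{"linear":[0.0337,-0.0083,0.02],"twist":[0,0,0]},{"linear":[0.0337,-0.0083,0.05],"twist":[0,0,0]},{"linear":[0.0337,-0.0083,0.08],"twist":[0,0,0]},{"linear":[0.0337,-0.0083,0.11],"twist":[0,0,0]}]'
python3 -m inch '[{"linear":[0,0,0.015],"twist":[0,0,0]},{"linear":[0,0,0.03],"twist":[0,0,0]},{"linear":[0,0,0.046],"twist":[0,0,0]},{"linear":[0,0,0.046],"twist":[0,0,0]},{"linear":[0,0,0.046],"twist":[0,0,0]}]'
for i in 1 2; do python3 -m inch '[{"linear":[0,0,0],"twist":[0,0,0]},{"linear":[0,0,0],"twist":[0,0,0]},{"linear":[0,0,0],"twist":[0,0,0]},{"linear":[0,0,0],"twist":[0,0,0]},{"linear":[0,0,0],"twist":[0,0,0]}]' -1; done
python3 -m inch '[{"linear":[0,0,-0.03],"twist":[0,0,0]},{"linear":[0,0,-0.07],"twist":[0,0,0]},{"linear":[0,0,-0.11],"twist":[0,0,0]},{"linear":[0,0,-0.14],"twist":[0,0,0]},{"linear":[0,0,-0.14],"twist":[0,0,0]}]'
python3 -c "
from h import *
rows(489.5,-45,140,100.2)"
```

```text
time: 32.62
tcp_pos: [412.0, 383.2, 79.5]
eef_rot: [2.394, 2.034, 0.001]
wrist_force: [0.2, -0.1, 0.1]
width: 85.4
time: 33.03
tcp_pos: [411.7, 382.9, 34.4]
eef_rot: [-2.394, -2.034, 0.002]
wrist_force: [0.9, 0.5, 0.2]
width: 85.5
time: 33.45
tcp_pos: [412.1, 383.5, 35.3]
eef_rot: [2.394, 2.034, 0.002]
wrist_force: [-7.1, -5.6, 21.0]
width: 27.0
time: 33.87
tcp_pos: [412.0, 383.5, 35.3]
eef_rot: [2.394, 2.034, 0.002]
wrist_force: [-1.3, -0.5, 7.6]
width: 27.3
time: 34.28
tcp_pos: [413.6, 384.6, 180.7]
eef_rot: [2.393, 2.034, 0.013]
wrist_force: [0.4, 0.8, -0.7]
width: 27.2
lin [-0.412   0.1439  0.0391] tw [ 0.007 -0.005 -0.34 ] at [413.6 384.6 180.7] t 34.3 w 27.2 F [ 0.4  0.8 -0.7]
```

```bash

for i in 1 2; do python3 -m inch '[{"linear":[-0.036,0.0125,0],"twist":[0,0,0]},{"linear":[-0.072,0.025,0],"twist":[0,0,0]},{"linear":[-0.108,0.0375,0],"twist":[0,0,0]},{"linear":[-0.144,0.05,0],"twist":[0,0,0]},{"linear":[-0.18,0.062,0],"twist":[0,0,0]}]'; done
python3 -m inch '[{"linear":[-0.012,0.005,0],"twist":[0,0,-0.07]},{"linear":[-0.024,0.01,0],"twist":[0,0,-0.14]},{"linear":[-0.036,0.015,0],"twist":[0,0,-0.21]},{"linear":[-0.05,0.02,0.02],"twist":[0,0,-0.28]},{"linear":[-0.05,0.02,0.03],"twist":[0,0,-0.34]}]'
python3 -m inch '[{"linear":[0,0,0],"twist":[0,0,0]},{"linear":[0,0,0],"twist":[0,0,0]},{"linear":[0,0,0],"twist":[0,0,0]},{"linear":[0,0,0],"twist":[0,0,0]},{"linear":[0,0,0],"twist":[0,0,0]}]'
python3 -c "
from h import *
rows(489.5,-45,90,100.2)"
```

```text
time: 34.7
tcp_pos: [443.7, 194.0, 174.5]
eef_rot: [2.393, 2.035, 0.0]
wrist_force: [1.4, 0.0, 0.8]
width: 27.2
time: 35.12
tcp_pos: [475.9, 6.1, 174.6]
eef_rot: [2.394, 2.034, 0.0]
wrist_force: [1.9, 0.1, -0.4]
width: 26.7
time: 35.53
tcp_pos: [488.1, -46.5, 143.5]
eef_rot: [2.012, 2.412, -0.0]
wrist_force: [-0.3, 0.2, -1.4]
width: 26.7
time: 35.95
tcp_pos: [488.0, -44.3, 145.2]
eef_rot: [2.015, 2.409, 0.001]
wrist_force: [0.5, -0.7, -0.6]
width: 26.8
lin [-0.0009  0.0013  0.0552] tw [ 0.001  0.    -0.   ] at [488.  -44.3 145.2] t 36.0 w 26.8 F [ 0.5 -0.7 -0.6]
```

```bash

python3 -m inch '[{"linear":[-0.0009,0.0013,0.02],"twist":[0,0,0]},{"linear":[-0.0009,0.0013,0.04],"twist":[0,0,0]},{"linear":[-0.0009,0.0013,0.055],"twist":[0,0,0]},{"linear":[-0.0009,0.0013,0.055],"twist":[0,0,0]},{"linear":[-0.0009,0.0013,0.055],"twist":[0,0,0]}]'
python3 - <<'E'
from h import *
rows(489.5,-45,88,100.2)
im,d,c,s=wlook(); cv2.imwrite("pics/w9c.png",cv2.resize(im[170:330,160:360,::-1],None,fx=4,fy=3.5,interpolation=cv2.INTER_CUBIC))
E
```

```text
time: 36.37
tcp_pos: [489.0, -45.0, 89.8]
eef_rot: [-2.015, -2.41, 0.0]
wrist_force: [-0.6, 0.3, -0.1]
width: 27.4
lin [-0.0001  0.0005  0.0018] tw [-0.001 -0.    -0.   ] at [489.  -45.   89.8] t 36.4 w 27.4 F [-0.6  0.3 -0.1]
```

View pics/w9c.png

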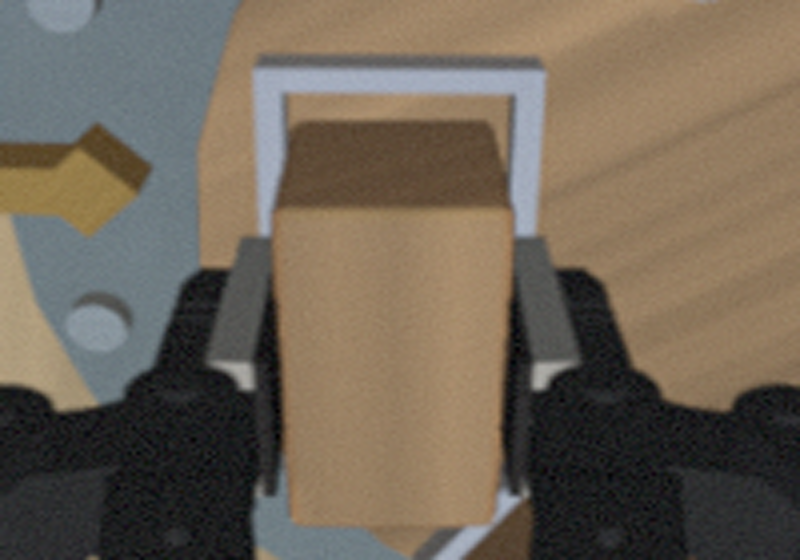

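```bash

python3 - <<'E'
from h import *
c=get_calibration("wrist");s=robot.observe();A=R.from_rotvec(s["eef_rot"])
f=lambda cu,cv,z:np.round(A.inv().apply(wplane(c,s,160+cu/4,170+cv/3.5,z)-s["tcp_pos"]),1)
print(f(391,95,50),f(391,122,54.4),"top",f(391,208,89.5),f(391,524,89.5),"sides",f(286,130,50),f(514,130,50),f(289,130,54.4),f(494,130,54.4))
E
```

```text
[27.3 -0.6 40.4] [24.4 -0.6 36. ] top [26.4 -0.5  0.9] [-28.3  -0.5   0.9] sides [ 21.2 -15.7  40.4] [21.2 17.1 40.4] [ 23.  -14.8  36. ] [23.  13.8 36. ]
```

```bash

python3 -m inch '[{"linear":[0.0005,0.0012,0],"twist":[0,0,0]},{"linear":[0.0005,0.0012,0.002],"twist":[0,0,0]},{"linear":[0.0005,0.0012,0.005],"twist":[0,0,0]},{"linear":[0.0005,0.0012,0.007],"twist":[0,0,0]},{"linear":[0.0005,0.0012,0.009],"twist":[0,0,0]}]'
python3 -m inch '[{"linear":[0,0,0.001],"twist":[0,0,0]},{"linear":[0,0,0.0015],"twist":[0,0,0]},{"linear":[0,0,0.0015],"twist":[0,0,0]},{"linear":[0,0,0.0015],"twist":[0,0,0]},{"linear":[0,0,0.0015],"twist":[0,0,0]}]'
```

```text
time: 36.83
tcp_pos: [490.3, -44.5, 80.5]
eef_rot: [2.015, 2.41, 0.0]
wrist_force: [-0.1, 0.4, 0.6]
width: 26.9
time: 37.25
tcp_pos: [490.4, -44.5, 79.2]
eef_rot: [2.015, 2.41, 0.0]
wrist_force: [0.8, 0.1, -0.9]
width: 27.1
```

```bash

python3 -m inch '[{"linear":[0,0,0.0012],"twist":[0,0,0]},{"linear":[0,0,0.0012],"twist":[0,0,0]},{"linear":[0,0,0.0012],"twist":[0,0,0]},{"linear":[0,0,0.0012],"twist":[0,0,0]},{"linear":[0,0,0.0012],"twist":[0,0,0]}]'
python3 -m inch '[{"linear":[0,0,0],"twist":[0,0,0]},{"linear":[0,0,0],"twist":[0,0,0]},{"linear":[0,0,0],"twist":[0,0,0]},{"linear":[0,0,0],"twist":[0,0,0]},{"linear":[0,0,0],"twist":[0,0,0]}]' 1
python3 -m inch '[{"linear":[0,0,-0.03],"twist":[0,0,0]},{"linear":[0,0,-0.06],"twist":[0,0,0]},{"linear":[0,0,-0.09],"twist":[0,0,0]},{"linear":[0,0,-0.11],"twist":[0,0,0]},{"linear":[0,0,-0.11],"twist":[0,0,0]}]'
python3 - <<'E'
from h import *
find(489,-46,66,84,38); rows(614.5,87,190,31.5)
E
```

```text
time: 37.67
tcp_pos: [490.3, -44.5, 77.9]
eef_rot: [2.015, 2.41, 0.0]
wrist_force: [0.7, -0.1, -0.0]
width: 26.9
time: 38.08
tcp_pos: [490.3, -44.5, 77.9]
eef_rot: [2.015, 2.41, 0.0]
wrist_force: [0.1, 0.3, -0.5]
width: 84.5
time: 38.5
tcp_pos: [491.9, -44.9, 191.6]
eef_rot: [2.012, 2.406, 0.004]
wrist_force: [0.5, 0.2, 1.1]
width: 85.5
find 2155 [489.2 -43.7  76. ] [489.6 -45.9] [28.2 56.4] 10.1
lin [ 1.079e-01  1.446e-01 -1.000e-04] tw [ 4.000e-03 -1.000e-03  1.199e+00] at [491.3 -44.8 189.6] t 38.5 w 85.0 F [ 0.2 -0.1  0.5]
```

```bash

python3 -m inch '[{"linear":[0.018,0.024,0],"twist":[0,0,0.11]},{"linear":[0.036,0.048,0],"twist":[0,0,0.22]},{"linear":[0.054,0.072,0],"twist":[0,0,0.34]},{"linear":[0.072,0.096,0],"twist":[0,0,0.46]},{"linear":[0.09,0.12,0],"twist":[0,0,0.58]}]'
python3 -m inch '[{"linear":[0.006,0.002,0],"twist":[0,0,0.12]},{"linear":[0.012,0.004,0],"twist":[0,0,0.24]},{"linear":[0.018,0.006,0],"twist":[0,0,0.36]},{"linear":[0.024,0.008,0],"twist":[0,0,0.48]},{"linear":[0.0284,0.0107,0],"twist":[0,0,0.6]}]'
python3 -m inch '[{"linear":[0,0,0],"twist":[0,0,0.02]},{"linear":[0,0,0],"twist":[0,0,0.02]},{"linear":[0,0,0],"twist":[0,0,0.02]},{"linear":[0,0,0],"twist":[0,0,0.02]},{"linear":[0,0,0],"twist":[0,0,0.02]}]'
python3 -c "
from h import *
find(615,90,76,106,30);rows(614,87,91,31.5)"
```

```text
time: 38.97
tcp_pos: [592.9, 66.5, 186.6]
eef_rot: [-2.625, -1.725, 0.002]
wrist_force: [-0.3, -0.8, 0.9]
width: 85.6
time: 39.38
tcp_pos: [613.2, 87.7, 186.5]
eef_rot: [-3.017, -0.873, 0.003]
wrist_force: [-0.2, -0.3, -0.3]
width: 85.8
time: 39.8
tcp_pos: [613.2, 87.0, 187.8]
eef_rot: [-3.023, -0.854, 0.0]
wrist_force: [-1.1, -0.9, -0.4]
width: 85.2
find 434 [617.3  90.9  93.2] [615.2  89.7] [32.4  7.9] 31.6
lin [0.0006 0.0004 0.0969] tw [-0.  0.  0.] at [613.3  87.  187.9] t 39.9 w 85.4 F [ 0.1 -0.7 -0.1]
```

```bash

python3 -m inch '[{"linear":[0.0006,0.0004,0.01],"twist":[0,0,0]},{"linear":[0.0006,0.0004,0.03],"twist":[0,0,0]},{"linear":[0.0006,0.0004,0.06],"twist":[0,0,0]},{"linear":[0.0006,0.0004,0.08],"twist":[0,0,0]},{"linear":[0.0006,0.0004,0.0965],"twist":[0,0,0]}]'
for i in 1 2 3; do python3 -m inch '[{"linear":[0,0,0],"twist":[0,0,0]},{"linear":[0,0,0],"twist":[0,0,0]},{"linear":[0,0,0],"twist":[0,0,0]},{"linear":[0,0,0],"twist":[0,0,0]},{"linear":[0,0,0],"twist":[0,0,0]}]' -1; done
python3 -m inch '[{"linear":[0,0,-0.004],"twist":[0,0,0]},{"linear":[0,0,-0.008],"twist":[0,0,0]},{"linear":[0,0,-0.012],"twist":[0,0,0]},{"linear":[0,0,-0.0135],"twist":[0,0,0]},{"linear":[0,0,-0.0135],"twist":[0,0,0]}]'
```

```text
time: 40.27
tcp_pos: [613.2, 87.1, 88.9]
eef_rot: [-3.023, -0.852, 0.003]
wrist_force: [0.0, 0.4, 0.3]
width: 85.5
time: 40.68
tcp_pos: [614.7, 87.2, 92.4]
eef_rot: [3.024, 0.851, 0.003]
wrist_force: [0.9, -0.8, 0.6]
width: 25.7
time: 41.1
tcp_pos: [614.6, 87.3, 92.1]
eef_rot: [3.024, 0.851, 0.002]
wrist_force: [-0.7, 0.5, 6.2]
width: 6.1
time: 41.52
tcp_pos: [614.6, 87.2, 92.1]
eef_rot: [3.024, 0.851, 0.002]
wrist_force: [-0.5, 0.4, 6.3]
width: 6.5
time: 41.93
tcp_pos: [614.0, 87.3, 105.0]
eef_rot: [-3.024, -0.851, 0.0]
wrist_force: [0.5, 1.6, -6.6]
width: 6.3
```

```bash

python3 -m inch '[{"linear":[-0.009,-0.0102,0],"twist":[0,0,0]},{"linear":[-0.019,-0.0194,0],"twist":[0,0,0]},{"linear":[-0.03,-0.0275,0],"twist":[0,0,0]},{"linear":[-0.0417,-0.0344,0],"twist":[0,0,0]},{"linear":[-0.0541,-0.04,0],"twist":[0,0,0]}]'
python3 -m inch '[{"linear":[-0.0129,-0.0043,0],"twist":[0,0,0]},{"linear":[-0.0262,-0.0073,0],"twist":[0,0,0]},{"linear":[-0.0397,-0.0088,0],"twist":[0,0,0]},{"linear":[-0.0533,-0.0089,0],"twist":[0,0,0]},{"linear":[-0.0669,-0.0076,0],"twist":[0,0,0]}]'
python3 -m inch '[{"linear":[0,0,0],"twist":[0,0,0]},{"linear":[0,0,0],"twist":[0,0,0]},{"linear":[0,0,0.004],"twist":[0,0,0]},{"linear":[0,0,0.008],"twist":[0,0,0]},{"linear":[0,0,0.013],"twist":[0,0,0]}]'
python3 -c "
from h import *
rows(485.5,64,92,31.5)"
```

```text
time: 42.35
tcp_pos: [546.3, 93.3, 104.6]
eef_rot: [-3.024, -0.852, 0.0]
wrist_force: [1.0, 1.3, -6.3]
width: 6.4
time: 42.77
tcp_pos: [485.2, 64.6, 104.7]
eef_rot: [-3.024, -0.852, 0.001]
wrist_force: [1.0, 0.8, -6.6]
width: 6.3
time: 43.18
tcp_pos: [486.4, 65.1, 91.5]
eef_rot: [-3.024, -0.852, -0.0]
wrist_force: [-5.2, 4.1, 41.0]
width: 6.4
lin [-0.0014  0.0005 -0.0006] tw [-0.    -0.    -0.001] at [486.4  65.1  91.5] t 43.2 w 6.4 F [-5.2  4.1 41. ]
```

```bash

python3 -m inch '[{"linear":[0,0,0],"twist":[0,0,0]},{"linear":[0,0,0],"twist":[0,0,0]},{"linear":[0,0,0],"twist":[0,0,0]},{"linear":[0,0,-0.005],"twist":[0,0,0]},{"linear":[0,0,-0.02],"twist":[0,0,0]}]' 1
python3 -m inch '[{"linear":[0,0,-0.03],"twist":[0,0,0]},{"linear":[0,0,-0.06],"twist":[0,0,0]},{"linear":[0,0,-0.08],"twist":[0,0,0]},{"linear":[0,0,-0.08],"twist":[0,0,0]},{"linear":[0,0,-0.08],"twist":[0,0,0]}]'
python3 -c "
from h import *
find(487,67,76,106,30)"
python3 -m inch '[{"linear":[0.003,-0.021,0],"twist":[0,0,-0.12]},{"linear":[0.007,-0.042,0],"twist":[0,0,-0.24]},{"linear":[0.01,-0.063,0],"twist":[0,0,-0.36]},{"linear":[0.014,-0.085,0],"twist":[0,0,-0.48]},{"linear":[0.0181,-0.1062,0],"twist":[0,0,-0.6]}]'
python3 -m inch '[{"linear":[0.015,-0.015,0],"twist":[0,0,-0.12]},{"linear":[0.03,-0.03,0],"twist":[0,0,-0.24]},{"linear":[0.045,-0.045,0],"twist":[0,0,-0.36]},{"linear":[0.06,-0.06,0],"twist":[0,0,-0.48]},{"linear":[0.075,-0.0773,0],"twist":[0,0,-0.6]}]'
python3 -m inch '[{"linear":[0,0,0],"twist":[0,0,0]},{"linear":[0,0,0],"twist":[0,0,0]},{"linear":[0,0,0],"twist":[0,0,0]},{"linear":[0,0,0],"twist":[0,0,0]},{"linear":[0,0,0],"twist":[0,0,0]}]'
python3 - <<'E'
from h import *
find(407,290); rows(406,291.5,34,100.2); im,W=check(); cv2.imwrite("pics/top5.png",cv2.resize(im[60:260,80:480,::-1],None,fx=2,fy=2))
E
```

```text
time: 43.6
tcp_pos: [485.4, 64.7, 111.1]
eef_rot: [-3.024, -0.851, 0.003]
wrist_force: [0.9, 0.9, -0.0]
width: 67.1
time: 44.02
tcp_pos: [486.8, 64.6, 193.1]
eef_rot: [3.023, 0.851, 0.004]
wrist_force: [0.1, -0.6, -0.6]
width: 85.4
find 416 [489.2  69.   93.3] [487.1  67.9] [31.6  8. ] 31.5
time: 44.48
tcp_pos: [445.1, 165.5, 190.9]
eef_rot: [-2.632, -1.714, 0.003]
wrist_force: [0.4, -0.1, -0.2]
width: 85.7
time: 44.9
tcp_pos: [405.6, 265.5, 190.8]
eef_rot: [-2.008, -2.415, 0.002]
wrist_force: [0.2, 0.4, 0.5]
width: 85.2
time: 45.32
tcp_pos: [406.6, 264.2, 191.7]
eef_rot: [-2.018, -2.408, 0.001]
wrist_force: [0.1, 0.8, 0.2]
width: 85.7
find 751 [405.8 291.3  34.2] [406.  290.9] [28.6 28.4] 10.7
lin [0.027  0.0042 0.1577] tw [-0.     0.    -0.002] at [406.6 264.2 191.7] t 45.4 w 85.2 F [-0.  -0.   0.5]
table [648. -21.] [41. 42.] 88 [70.4 74.6 78.8]
table [620. -97.] [40. 41.] 43 [69.5 74.6 79. ]
table [ 542. -110.] [28. 57.] 70 [70.8 74.6 78.4]
```

View pics/top5.png

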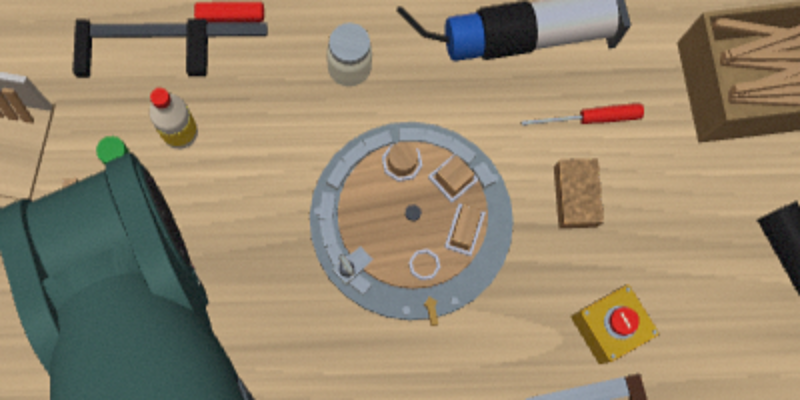

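The top view shows round (402,158), square (455,180) and long (465,228) sitting in their nests. The small nest is at the pointer (425,265) and the stop is latched (624,320). Next is the small blank.

```bash

python3 -m inch '[{"linear":[0.027,0.0042,0],"twist":[0,0,0]},{"linear":[0.027,0.0042,0.02],"twist":[0,0,0]},{"linear":[0.027,0.0042,0.05],"twist":[0,0,0]},{"linear":[0.027,0.0042,0.08],"twist":[0,0,0]},{"linear":[0.027,0.0042,0.11],"twist":[0,0,0]}]'
python3 -m inch '[{"linear":[0,0,0.015],"twist":[0,0,0]},{"linear":[0,0,0.03],"twist":[0,0,0]},{"linear":[0,0,0.0472],"twist":[0,0,0]},{"linear":[0,0,0.0472],"twist":[0,0,0]},{"linear":[0,0,0.0472],"twist":[0,0,0]}]'
for i in 1 2; do python3 -m inch '[{"linear":[0,0,0],"twist":[0,0,0]},{"linear":[0,0,0],"twist":[0,0,0]},{"linear":[0,0,0],"twist":[0,0,0]},{"linear":[0,0,0],"twist":[0,0,0]},{"linear":[0,0,0],"twist":[0,0,0]}]' -1; done
python3 -m inch '[{"linear":[0,0,-0.03],"twist":[0,0,0]},{"linear":[0,0,-0.07],"twist":[0,0,0]},{"linear":[0,0,-0.11],"twist":[0,0,0]},{"linear":[0,0,-0.14],"twist":[0,0,0]},{"linear":[0,0,-0.14],"twist":[0,0,0]}]'
python3 -c "
from h import *
rows(490,-44.5,150,100.2)"
```

```text
time: 45.83
tcp_pos: [405.9, 292.0, 80.9]
eef_rot: [2.016, 2.409, 0.002]
wrist_force: [0.9, 0.3, -0.2]
width: 85.1
time: 46.25
tcp_pos: [405.4, 291.7, 34.5]
eef_rot: [-2.016, -2.409, 0.002]
wrist_force: [0.4, -0.2, 0.3]
width: 85.5
time: 46.67
tcp_pos: [405.9, 292.3, 35.3]
eef_rot: [2.015, 2.41, 0.001]
wrist_force: [-5.0, -2.3, 23.0]
width: 28.4
time: 47.08
tcp_pos: [405.9, 292.3, 35.4]
eef_rot: [2.015, 2.41, 0.001]
wrist_force: [-2.5, -0.6, 11.8]
width: 28.1
time: 47.5
tcp_pos: [407.6, 293.2, 180.4]
eef_rot: [2.013, 2.408, 0.012]
wrist_force: [0.5, 0.7, 0.5]
width: 28.2
lin [-0.347   0.021   0.0298] tw [ 0.008 -0.002  0.   ] at [407.6 293.2 180.4] t 47.5 w 28.2 F [0.5 0.7 0.5]
```

```bash

for i in 1 2; do python3 -m inch '[{"linear":[-0.035,0.002,0],"twist":[0,0,0]},{"linear":[-0.07,0.004,0],"twist":[0,0,0]},{"linear":[-0.105,0.006,0],"twist":[0,0,0]},{"linear":[-0.14,0.008,0],"twist":[0,0,0]},{"linear":[-0.173,0.0105,0],"twist":[0,0,0]}]'; done
python3 -m inch '[{"linear":[0,0,0.01],"twist":[0,0,0]},{"linear":[0,0,0.02],"twist":[0,0,0]},{"linear":[0,0,0.03],"twist":[0,0,0]},{"linear":[0,0,0.03],"twist":[0,0,0]},{"linear":[0,0,0.03],"twist":[0,0,0]}]'
python3 -c "
from h import *
rows(490,-44.5,90,100.2)"
```

```text
time: 47.92
tcp_pos: [446.5, 122.1, 174.7]
eef_rot: [2.015, 2.41, 0.0]
wrist_force: [1.8, 1.1, -0.3]
width: 28.0
time: 48.33
tcp_pos: [487.5, -46.6, 174.7]
eef_rot: [2.016, 2.41, -0.0]
wrist_force: [0.8, 0.5, -1.0]
width: 28.1
time: 48.75
tcp_pos: [487.3, -44.6, 144.5]
eef_rot: [-2.015, -2.409, 0.001]
wrist_force: [1.2, -0.7, 0.0]
width: 28.4
lin [-0.0004  0.0027  0.0545] tw [-0.001 -0.    -0.   ] at [487.3 -44.6 144.5] t 48.8 w 28.4 F [ 1.2 -0.7  0. ]
```

```bash

python3 -m inch '[{"linear":[-0.0004,0.0027,0.02],"twist":[0,0,0]},{"linear":[-0.0004,0.0027,0.04],"twist":[0,0,0]},{"linear":[-0.0004,0.0027,0.0545],"twist":[0,0,0]},{"linear":[-0.0004,0.0027,0.0545],"twist":[0,0,0]},{"linear":[-0.0004,0.0027,0.0545],"twist":[0,0,0]}]'
python3 - <<'E'
from h import *
rows(490,-44.5,88,100.2)
im,d,c,s=wlook(); cv2.imwrite("pics/w10c.png",cv2.resize(im[170:330,160:360,::-1],None,fx=4,fy=3.5,interpolation=cv2.INTER_CUBIC))
E
```

```text
time: 49.17
tcp_pos: [490.3, -44.4, 90.6]
eef_rot: [-2.015, -2.41, 0.0]
wrist_force: [0.1, -0.5, -0.2]
width: 28.1
lin [-0.0001 -0.0003  0.0026] tw [-0. -0.  0.] at [490.3 -44.4  90.6] t 49.2 w 28.1 F [ 0.1 -0.5 -0.2]
```

View pics/w10c.png

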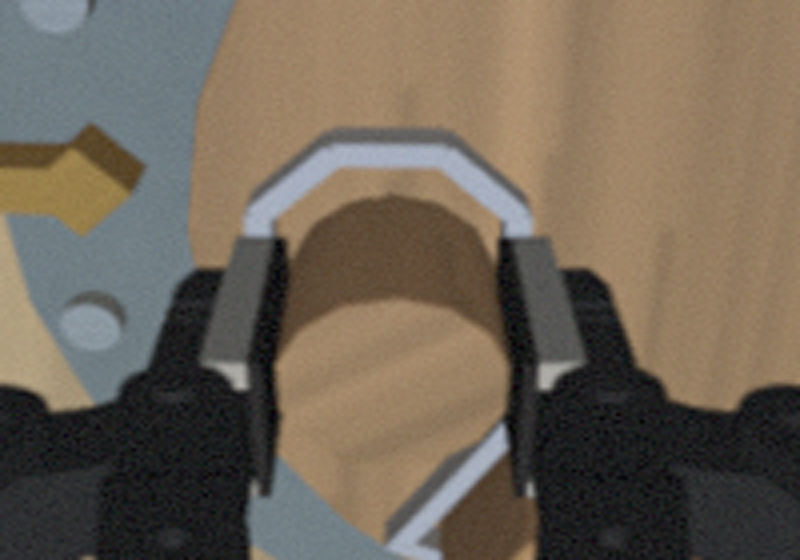

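```bash

python3 - <<'E'
from h import *
c=get_calibration("wrist");s=robot.observe();A=R.from_rotvec(s["eef_rot"])
f=lambda cu,cv,z:np.round(A.inv().apply(wplane(c,s,160+cu/4,170+cv/3.5,z)-s["tcp_pos"]),1)
print(f(391,168,50),f(391,196,55.2))
E
```

```text
[14.  -0.6 41.2] [11.3 -0.6 36. ]
```

```bash

python3 -m inch '[{"linear":[0.0002,0,0.003],"twist":[0,0,0]},{"linear":[0.0002,0,0.006],"twist":[0,0,0]},{"linear":[0.0002,0,0.009],"twist":[0,0,0]},{"linear":[0.0002,0,0.0125],"twist":[0,0,0]},{"linear":[0.0002,0,0.0125],"twist":[0,0,0]}]'
python3 -c "
from h import *
rows(490,-44.5,78,100.2)"
```

```text
time: 49.63
tcp_pos: [490.4, -44.4, 77.5]
eef_rot: [2.015, 2.41, 0.0]
wrist_force: [-0.3, -1.2, 0.3]
width: 28.1
lin [ 0.     -0.0004 -0.0005] tw [0. 0. 0.] at [490.4 -44.4  77.5] t 49.6 w 28.1 F [-0.3 -1.2  0.3]
```

```bash

python3 -m inch '[{"linear":[0,0,0],"twist":[0,0,0]},{"linear":[0,0,0],"twist":[0,0,0]},{"linear":[0,0,0],"twist":[0,0,0]},{"linear":[0,0,0],"twist":[0,0,0]},{"linear":[0,0,0],"twist":[0,0,0]}]' 1
python3 -m inch '[{"linear":[0,0,-0.03],"twist":[0,0,0]},{"linear":[0,0,-0.06],"twist":[0,0,0]},{"linear":[0,0,-0.09],"twist":[0,0,0]},{"linear":[0,0,-0.11],"twist":[0,0,0]},{"linear":[0,0,-0.11],"twist":[0,0,0]}]'
python3 - <<'E'
from h import *
im,W,c,s=find(489,-46,66,84,38); rows(397,-322,180,100.2)
check()
E
```

```text
time: 50.05
tcp_pos: [490.3, -44.4, 77.6]
eef_rot: [-2.015, -2.41, 0.0]
wrist_force: [-0.7, 1.2, -0.1]
width: 84.7
time: 50.47
tcp_pos: [491.8, -44.8, 191.4]
eef_rot: [2.012, 2.406, 0.004]
wrist_force: [0.7, -0.2, -0.0]
width: 85.2
find 1005 [489.4 -44.5  75.7] [489.7 -45.8] [28.7 29.4] 34.7
lin [-0.2563 -0.1419  0.0093] tw [ 0.003  0.002 -0.   ] at [491.3 -44.6 189.4] t 50.5 w 85.3 F [ 0.3 -0.8 -0.2]
bench [496. 314.] [43. 41.] 44 [219 144 164]
table [650.  -9.] [16. 41.] 79 [70.4 75.1 78.2]
```

```bash

python3 -m inch '[{"linear":[-0.035,-0.019,0],"twist":[0,0,0]},{"linear":[-0.07,-0.038,0],"twist":[0,0,0]},{"linear":[-0.105,-0.057,0],"twist":[0,0,0]},{"linear":[-0.14,-0.076,0],"twist":[0,0,0]},{"linear":[-0.17,-0.094,0],"twist":[0,0,0]}]'
python3 -m inch '[{"linear":[-0.025,-0.014,0],"twist":[0,0,0]},{"linear":[-0.05,-0.028,0],"twist":[0,0,0]},{"linear":[-0.086,-0.048,0.01],"twist":[0,0,0]},{"linear":[-0.086,-0.048,0.01],"twist":[0,0,0]},{"linear":[-0.086,-0.048,0.01],"twist":[0,0,0]}]'
python3 -m inch '[{"linear":[0,0,0],"twist":[0,0,0]},{"linear":[0,0,0],"twist":[0,0,0]},{"linear":[0,0,0],"twist":[0,0,0]},{"linear":[0,0,0],"twist":[0,0,0]},{"linear":[0,0,0],"twist":[0,0,0]}]'
python3 - <<'E'
from h import *
find(397,-322,72,100,30); rows(397,-322,91,100.2); check()
im,d,c,s=wlook(); m=red(im); n,l,st,ce=cv2.connectedComponentsWithStats(m); k=1+np.argmax(st[1:,4]); print(st[k],wplane(c,s,*ce[k],79))
E
```

```text
time: 50.98
tcp_pos: [426.5, -230.0, 186.5]
eef_rot: [-2.014, -2.409, 0.0]
wrist_force: [0.5, 1.2, -0.3]
width: 85.6
time: 51.4
tcp_pos: [394.6, -322.5, 175.9]
eef_rot: [-2.017, -2.405, -0.001]
wrist_force: [-0.3, 1.0, -0.3]
width: 85.1
time: 51.82
tcp_pos: [396.2, -320.9, 177.8]
eef_rot: [2.014, 2.411, -0.0]
wrist_force: [-0.4, -0.0, -1.0]
width: 85.2
find 2030 [ 395.6 -319.4   82.9] [ 396.  -321.3] [38.7 39. ] 60.9
lin [-0.0011  0.0007  0.0868] tw [0.    0.    0.001] at [ 396.1 -321.   177.8] t 51.9 w 85.5 F [ 0.2 -0.4  0.5]
bench [496. 314.] [43. 41.] 3 [216 140 160]
table [647. -21.] [41. 41.] 37 [70.1 74.5 78.9]
table [620. -97.] [40. 41.] 43 [70.  74.8 78.5]
table [ 542. -109.] [28. 56.] 70 [70.6 75.  78.3]
table [493. -49.] [28. 25.] 45 [71.4 75.  77.8]
[ 234  180   50   50 1717] [ 396.01120956 -320.89047184   79.        ]
```

```bash

python3 -m inch '[{"linear":[0,0,0.02],"twist":[0,0,0]},{"linear":[0,0,0.04],"twist":[0,0,0]},{"linear":[0,0,0.06],"twist":[0,0,0]},{"linear":[0,0,0.075],"twist":[0,0,0]},{"linear":[0,0,0.085],"twist":[0,0,0]}]'
for i in 1 2; do python3 -m inch '[{"linear":[0,0,0],"twist":[0,0,0]},{"linear":[0,0,0],"twist":[0,0,0]},{"linear":[0,0,0],"twist":[0,0,0]},{"linear":[0,0,0],"twist":[0,0,0]},{"linear":[0,0,0],"twist":[0,0,0]}]' -1; done
```

```text
time: 52.38
tcp_pos: [395.5, -321.0, 91.3]
eef_rot: [-2.014, -2.409, -0.0]
wrist_force: [-0.0, -0.1, 0.0]
width: 85.0
time: 52.8
tcp_pos: [396.6, -321.9, 93.6]
eef_rot: [2.014, 2.409, 0.001]
wrist_force: [2.9, 1.8, 4.2]
width: 37.5
time: 53.22
tcp_pos: [396.4, -321.8, 93.0]
eef_rot: [2.014, 2.409, 0.001]
wrist_force: [5.7, 0.3, 3.7]
width: 37.6
```

```bash

python3 -m inch '[{"linear":[0,0,0],"twist":[0,0,0.09]},{"linear":[0,0,0],"twist":[0,0,0.18]},{"linear":[0,0,0],"twist":[0,0,0.27]},{"linear":[0,0,0],"twist":[0,0,0.36]},{"linear":[0,0,0],"twist":[0,0,0.45]}]'
python3 -m inch '[{"linear":[0,0,0],"twist":[0,0,0.09]},{"linear":[0,0,0],"twist":[0,0,0.18]},{"linear":[0,0,0],"twist":[0,0,0.27]},{"linear":[0,0,0],"twist":[0,0,0.35]},{"linear":[0,0,0],"twist":[0,0,0.35]}]'
python3 -m inch '[{"linear":[0,0,0],"twist":[0,0,0]},{"linear":[0,0,0],"twist":[0,0,0]},{"linear":[0,0,0],"twist":[0,0,0]},{"linear":[0,0,0],"twist":[0,0,0]},{"linear":[0,0,0],"twist":[0,0,0]}]'
python3 -c "
from h import *
s=robot.observe();print(s['wrist_torque'],s['wrist_force'])"
python3 -m inch '[{"linear":[0,0,0],"twist":[0,0,0]},{"linear":[0,0,0],"twist":[0,0,0]},{"linear":[0,0,0],"twist":[0,0,0]},{"linear":[0,0,0],"twist":[0,0,0]},{"linear":[0,0,0],"twist":[0,0,0]}]' 1
python3 -m inch '[{"linear":[0,0,-0.02],"twist":[0,0,0]},{"linear":[0,0,-0.04],"twist":[0,0,0]},{"linear":[0,0,-0.06],"twist":[0,0,0]},{"linear":[0,0,-0.08],"twist":[0,0,0]},{"linear":[0,0,-0.09],"twist":[0,0,0]}]'
python3 -m inch '[{"linear":[0,0,0],"twist":[0,0,0]},{"linear":[0,0,0],"twist":[0,0,0]},{"linear":[0,0,0],"twist":[0,0,0]},{"linear":[0,0,0],"twist":[0,0,0]},{"linear":[0,0,0],"twist":[0,0,0]}]'
python3 - <<'E'
from h import *
find(397,-322,72,100,30); check(); rows(397,-322,180,54)
E
```

```text
time: 53.63
tcp_pos: [396.8, -321.9, 93.1]
eef_rot: [2.505, 1.893, 0.002]
wrist_force: [8.7, 0.4, 4.3]
width: 37.7
time: 54.05
tcp_pos: [397.1, -322.0, 93.2]
eef_rot: [2.796, 1.427, 0.003]
wrist_force: [9.5, 0.6, 3.5]
width: 37.4
time: 54.47
tcp_pos: [397.1, -322.0, 93.2]
eef_rot: [2.793, 1.435, 0.003]
wrist_force: [9.8, 0.3, 3.3]
width: 37.6
[ 0.06796629 -1.98569754  0.09980331] [9.78381686 0.28167965 3.26751927]
time: 54.88
tcp_pos: [395.6, -321.4, 92.5]
eef_rot: [-2.794, -1.435, 0.001]
wrist_force: [-0.1, -0.1, 0.3]
width: 85.1
time: 55.3
tcp_pos: [396.1, -321.8, 184.8]
eef_rot: [2.793, 1.434, 0.0]
wrist_force: [1.6, 0.1, -0.0]
width: 85.4
time: 55.72
tcp_pos: [395.6, -321.2, 181.9]
eef_rot: [-2.793, -1.434, 0.001]
wrist_force: [-0.5, -0.8, -0.6]
width: 85.2
find 2109 [ 397.8 -319.6   89.7] [ 396.7 -321. ] [39.1 38.9] 16.1
bench [496. 315.] [42. 42.] 6 [215 140 160]
table [648. -22.] [42. 41.] 82 [69.9 74.4 78.5]
table [623. -99.] [40. 42.] 41 [69.2 74.4 78.3]
table [ 542. -109.] [28. 57.] 70 [69.5 74.6 78.5]
table [492. -48.] [28. 28.] 44 [70.1 74.7 78.4]
lin [0.0002 0.0015 0.0022] tw [-0.001 -0.     0.006] at [ 395.7 -321.3  182.2] t 55.8 w 85.5 F [ 0.7  0.6 -0.6]
```

```bash

python3 -m inch '[{"linear":[0,0,-0.02],"twist":[0,0,0]},{"linear":[0,0,-0.04],"twist":[0,0,0]},{"linear":[0,0,-0.06],"twist":[0,0,0]},{"linear":[0,0,-0.08],"twist":[0,0,0]},{"linear":[0,0,-0.09],"twist":[0,0,0]}]'
python3 -m inch '[{"linear":[0,0,0],"twist":[0,0,0]},{"linear":[0,0,0],"twist":[0,0,0]},{"linear":[0,0,0],"twist":[0,0,0]},{"linear":[0,0,0],"twist":[0,0,0]},{"linear":[0,0,0],"twist":[0,0,0]}]'
python3 - <<'E'
from h import *
im,W=check(); cv2.imwrite("pics/fin.png",cv2.resize(im[100:250,100:400,::-1],(800,400),interpolation=cv2.INTER_CUBIC)); print(robot.observe()["time"],blob(W,np.ones((384,512)),320-70,170,30,76,110)[:2])
E
```

```text
time: 56.23
tcp_pos: [396.1, -321.8, 274.6]
eef_rot: [2.793, 1.434, 0.001]
wrist_force: [0.3, -0.1, -0.0]
width: 85.5
time: 56.65
tcp_pos: [395.6, -321.3, 271.9]
eef_rot: [-2.794, -1.434, 0.001]
wrist_force: [-0.2, 0.4, -0.3]
width: 85.4
bench [496. 314.] [42. 42.] 3 [211 136 156]
table [647. -22.] [42. 41.] 44 [69.6 74.3 78.5]
table [623. -99.] [40. 42.] 40 [69.8 74.4 78.3]
table [ 542. -109.] [28. 56.] 71 [71.  74.8 78.5]
table [491. -48.] [26. 28.] 90 [69.4 74.6 78.5]
56.7 (32, array([485.77811208,  64.14764554,  91.59094592]))
```

View pics/fin.png

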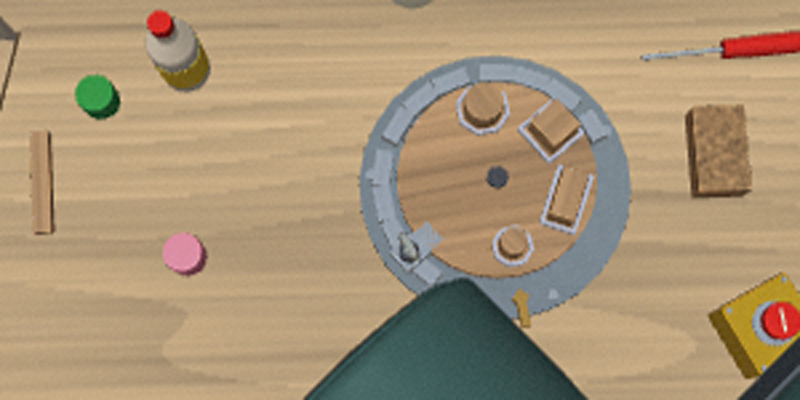

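The knock seems to have nudged the square about 3 mm inside its nest. I'll check up close that it still sits flat.

```bash

python3 -m inch '[{"linear":[0.03,0.004,0],"twist":[0,0,0]},{"linear":[0.06,0.008,0],"twist":[0,0,0]},{"linear":[0.09,0.012,0.01],"twist":[0,0,0]},{"linear":[0.12,0.017,0.02],"twist":[0,0,0]},{"linear":[0.14,0.02,0.02],"twist":[0,0,0]}]'
python3 -m inch '[{"linear":[0.03,0.004,0.01],"twist":[0,0,0]},{"linear":[0.06,0.008,0.02],"twist":[0,0,0]},{"linear":[0.08,0.012,0.03],"twist":[0,0,0]},{"linear":[0.1,0.015,0.04],"twist":[0,0,0]},{"linear":[0.1,0.015,0.04],"twist":[0,0,0]}]'
python3 -m inch '[{"linear":[0,0,0],"twist":[0,0,0]},{"linear":[0,0,0],"twist":[0,0,0]},{"linear":[0,0,0],"twist":[0,0,0]},{"linear":[0,0,0],"twist":[0,0,0]},{"linear":[0,0,0],"twist":[0,0,0]}]'
python3 - <<'E'
from h import *
im,d,c,s=wlook("pics/w11.png"); W=wcloud(d,c,s); print(s["tcp_pos"])
for n,x,y in [("sq",622,-98),("round",648,-22),("long",542,-108),("small",491,-48)]:
    m=(W[...,2]>66)&(W[...,2]<95)&(np.hypot(W[...,0]-x,W[...,1]-y)<36)&(d>0); P=W[m]
    if len(P)<200: print(n,len(P)); continue
    P=P[abs(P[:,2]-np.median(P[:,2]))<6]; q=np.linalg.lstsq(np.c_[P[:,:2]-P[:,:2].mean(0),np.ones(len(P))],P[:,2],rcond=None)[0]; print(n,len(P),np.round(q,3),cv2.minAreaRect(P[:,:2].astype(np.float32)))
for q in nests(im,c,s,(0,0,511,383)): print(q)
E
```

```text
time: 57.12
tcp_pos: [494.5, -217.2, 250.7]
eef_rot: [-2.792, -1.435, 0.001]
wrist_force: [-0.3, -0.9, 0.7]
width: 85.5
time: 57.53
tcp_pos: [565.2, -144.3, 210.3]
eef_rot: [-2.791, -1.437, 0.002]
wrist_force: [0.5, -0.4, -1.1]
width: 85.6
time: 57.95
tcp_pos: [563.9, -147.4, 213.1]
eef_rot: [2.795, 1.434, 0.001]
wrist_force: [0.6, -0.2, 0.5]
width: 85.3
[ 563.92983968 -147.42631678  213.10375472]
sq 2116 [-3.0000e-03 -0.0000e+00  7.6367e+01] ((620.5261840820312, -97.11416625976562), (40.58340835571289, 40.3021354675293), 39.90822219848633)
round 1793 [5.0000e-03 1.4000e-02 7.6384e+01] ((645.2630004882812, -22.820232391357422), (37.7859992980957, 43.08112335205078), 53.376956939697266)
long 1853 [-1.1000e-02 -1.6000e-02  7.6364e+01] ((540.3331909179688, -107.5643310546875), (27.94291114807129, 56.250579833984375), 70.43480682373047)
small 751 [-4.9000e-02  5.0000e-03  7.6355e+01] ((490.84844970703125, -46.4202880859375), (29.023536682128906, 29.747549057006836), 49.15734100341797)
```

View pics/w11.png

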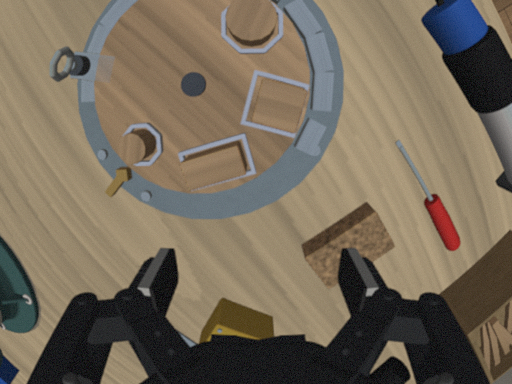

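All four blanks are level at 76.4 mm and inside their fences, and the ring is home. The robot is clear of everything, so I'm handing in.

```bash
python3 -c "
from h import *
check(); print(order.sign_off())"
```

```text
bench [497. 315.] [43. 41.] 46 [230 158 180]
table [648. -22.] [41. 41.] 43 [69.1 74.9 78.4]
table [623. -99.] [39. 42.] 41 [70.3 74.5 78.5]
table [493. -45.] [20. 28.] 69 [70.2 74.3 77.3]
the job is handed in; nothing more can be done
None
```

The job is done and handed in at about 58 s of the 210 s allowed. I pressed the stop until it latched. I then loaded the round, square, long and small blanks at the pointer, with three counter-clockwise notches in between and the pin home after each one. All four blanks were on the bench. Last, I twisted the mushroom clockwise and it sprang up.

**Last checks:**
- **Blanks:** All four tops measured level at about 76.4 mm, where 76 is expected, and each blank is inside its own fence.
- **Ring and table:** The ring was at its home height in the last notch, so the table is locked.
- **Stop:** Its top is at about 89.7 mm, which means it is up.

**What did not go cleanly:**
- **Round blank:** It first caught on its fence at about 32 N. I lifted it, shifted it a few millimetres, and it then went in without force.
- **Ring:** At the last two notches I pushed the ring down with about 40 N as the pin bottomed out. That was finger pressure on the ring, which I don't count as arm or gripper-body force.
- **Square blank:** It moved about 3 mm inside its nest near the end, with the robot away from it. It now lies against the outer fence, still flat.
- **Final overhead check:** The arm hid the long blank in this view. The wrist view just before showed it seated.

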